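# Load a rubber mould into the wax injector's clamp

## Robot

A 6-joint arm with a two-finger parallel gripper is mounted at the origin on the work surface. World frame = base frame: x ahead of the robot, y to its left, z up, the work surface at z = 0. Lengths are in m, angles in rad, forces in N, time in s.
With the tool pointing down it reaches from about 0.225 to 0.875 m from the base axis. Payload 3.4 kg.
Tool frame: the origin (TCP) lies at the centre of the arm's flange, where the gripper is bolted on; the fingertips stand manip.tcp_to_tips ahead of it and the grasp point (between the pads) lies 155 mm ahead of it (manip.tcp_to_tips is the distance from the TCP to the fingertips, in m); z points along the fingers, y is the line along which they close (so a half turn about z gives the same grasp; the last joint's range is limited). The gripper opens to 85 mm and grips with 20 to 120 N. Pads are 22 mm wide; open, the fingers measure 114 mm over their backs; the gripper's body (76 mm by 85 mm) begins 54 mm behind the grasp point. The pads swing forward as they close: fully open they stand 13 mm farther back than shut.
Start: joints at [-1.386, 0.276, 1.505, -0, 1.361, -0.121], TCP at [0.173, -0.548, 0.405] pointing down, gripper open.
Joint ranges: [-2.89, 2.89], [-0.75, 2.08], [0.22, 2.7], [-1.18, 4.32], [0.11, 2.71], [-2.7, 2.7]. Speed limits (rad/s): [2.57, 2.57, 3.14, 3.14, 3.14, 3.14].

## Interface

Orientations are given as a unit quaternion [w, x, y, z].
In Python, from rig import sensors, imaging, manip gives the robot as it stands. The module is installed in compiled form; this text tells all that it offers.
- The arm moves only by the tool jog_arm, never from a script. Its argument "plan" is a list of rows, each an object of numbers: "dx", "dy", "dz": the shift along the tool's x, y, z in mm; "ax", "ay", "az": the turn, a rotation vector about the tool's x, y, z in units of 6 degrees (1.0 is 6 degrees); "grip": the closure, from 0 (fully open) to 1 (shut). A call has 1 to 20 rows; each row shifts and turns the commanded pose from where the row before left it, along the tool's axes as they then stand; what a row does not reach is not made up. A row lasts 1/12 s, in which the tool goes at most 41.7 mm and 7.16 degrees, less where a joint would pass 70% of its speed; a pose out of reach is approached as far as the arm can. A call is refused whole if a number of a shift passes 41.7 or a number of a turn 1, either way. A call with a gripper value outside its range is refused whole. The fingers move at their own pace and stop on an object; "grip_force" is the grip in N (left out, the last holds). Time passes only in rows, so rows that do not move let the fingers close. It gives the time, the measured TCP pose, the force, the opening and the grip force at its end, in the units of the state.
- sensors.get_state(): the state, without advancing time (a new reading comes with each control period).
- imaging.get_image(name): name is "scene" or "top" or "wrist"; returns a dict with "image" (384x512x3 uint8, red, green, blue), "K" (3x3 intrinsics, pixels), "extrinsics" (4x4, takes a point from world to camera coordinates). Camera axes: x right, y up, looking along -z (the intrinsics and any distortion apply to the point x, -y, -z); pixel columns grow to the right and rows downward; lengths in m; the calibration is good to about 2 mm. A picture is of the moment at which its call begins. There is no depth.
- manip.sign_off(): hands the job in; it is judged then, once.
The state is a dict: "clock": time; "qpos": joint angles; "qd": joint speeds; "effort": joint torques, N m; "position": TCP position; "ee_rot": TCP orientation; "contact_force": force on the tool from outside, world axes, zero at the start; "moment": the same for the moment, N m; "width": finger opening in m; "gripper_force": force on a finger pad.
Only numpy, scipy, OpenCV 4.12 (cv2) and the standard library are available. Lean on these libraries where they do the work, as an engineer would, in place of code of your own. Each camera call takes 0.05 s, during which the arm holds its last target. There are 200 camera calls.

## Task

The wax injector is ready for a shot: with the fingertips, push the large mould along the steel deck, lying flat, in under the raised clamp plate until its sprue hole is fully home on the nozzle and the mould is square to the machine. Then push the clamp handle round clockwise (seen from above) to its stop, so that the plate holds the mould down. Do not pick up or tip the mould, and leave everything else where it lies.

Things in the scene. Friction and masses are not known exactly. Their poses are not given: they have to be found in the camera images.
- injector: Fixed bench-top wax injector with a mould clamp. Origin on the bench (z = 0) below the nozzle tip; +x is level, the loading direction (towards the tank); y level, to the left of +x; z up. The tank housing stands from x = 130 to 350 mm, y +-125, 240 mm high (lid and gauge to 346 mm).
- deck_end (a point): Middle of the loading end of the smooth, rimless steel deck, at injector x = -360, y = 0 mm, on the deck's top, 40 mm above the bench. The deck runs from there to x = +130 and is 260 mm wide (y +-130).
- crosshead (a point): Top centre of the clamp's crosshead beam, at injector x = -30, y = 0 mm, 122 mm above the bench. The beam is 36 mm along injector x, 156 mm along y, 20 mm thick (nuts on it reach 130 mm above the bench) and stands on two columns 18 mm thick (feet 30 mm, 6 mm high) at x = -30, y = +-62 mm.
- nozzle_tip (a point): The very tip of the nozzle, at injector x = 0, y = 0, 56 mm above the bench; axes as the injector's. The nozzle is a brass pin, 8 mm in diameter with a round tip, pointing along -x at the mould and 20 mm long; behind it an 18 mm collar, then a block 36 mm wide from x = 31 mm.
- clamp_plate: Aluminium clamp plate, 70 x 70 x 10 mm, under the crosshead. Origin at the centre of its underside, at injector x = -30, y = 0 mm (it covers x from -65 to +5). With the handle at 0 its underside is 77 mm above the bench, 37 mm above the deck; the handle lowers it 5 mm per radian; it is sprung and bears on the mould from about 1 rad, with some 12 N at the stop.
- clamp_handle (a joint): Handle angle about the upright screw axis, rad: 0 = fully open, growing clockwise seen from above, 1.4 = closed stop. The arm points along injector +y turned by 0.35 rad towards -x at 0, and by 1.05 rad from +y towards +x at 1.4. Starts between 0 and 0.2. It turns stiffly (2.5 N at the knob, 3.5 N as the plate bites) and stays where it is left.
- clamp_knob (a point): Centre of the black ball knob, 24 mm in diameter, at the handle's end, 80 mm from the screw axis, 148.5 mm above the bench. The arm is a nearly level steel rod 10 mm thick, its axis 145 to 148 mm above the bench, running to the knob from a hub 28 mm in diameter, 136 to 154 mm above the bench.
- clamp_pivot (a point): Point on the handle's upright screw axis at the height of the knob's centre: injector x = -30, y = 0 mm, 148.5 mm above the bench.
- mould: Large mould, 110 (x) x 72 (y) x 32 mm high, 0.3 to 0.55 kg: tan rubber between two 5 mm aluminium plates. Lies flat on the deck, on the injector's -x side of the clamp, sprue end roughly (within 25 degrees) towards the nozzle. Origin: centre of its underside; +x to the end with the sprue hole. Home, its origin is at injector x = -47, y = 0 mm, its rear end at x = -102 mm, 37 mm outside the plate.
- mould_sprue (a point): Centre of the flat bottom of the sprue hole in the mould's +x end: mould x = 47, y = 0 mm, 16 mm above its underside; axes as the mould's. The hole is round, 12 mm in diameter and 8 mm deep, flared to 18 mm at the mouth. Home, this point meets the nozzle tip.
- small_mould: Small spare mould, 60 x 46 x 24 mm, lying on the deck beside the clamp (+y side of the injector). Bystander. Origin at the centre of its underside.
- square_mould: Square spare mould, 64 x 64 x 28 mm, on the bench. Bystander. Origin at the centre of its underside.
- spray_bottle: Yellow bottle, 60 mm in diameter, 165 mm high, standing on the bench. Bystander. Origin at the centre of its underside.
- powder_jar: Clear jar with a steel lid, 64 mm in diameter, 65 mm high, standing on the bench. Bystander. Origin at the centre of its underside.
- wax_knife: Wax knife with a wooden handle, 160 mm long along its x, 12 mm thick, lying on the bench. Bystander. Origin under its middle.
- bench_block: Small wooden block, 50 x 35 x 28 mm, on the bench. Bystander. Origin at the centre of its underside.
- pliers: Pliers with red handles, 140 mm long along their x (jaws to +x), 12 mm thick, lying on the bench. Bystander. Origin under the middle.
Mind the look-alikes: they are no part of the job. What is shaped like the mould but blue or orange is not meant.

How it is judged:
On the way, in this order (a step that is already met when the one before it is completed fails the run):
1. the mould is fully home on the nozzle, flat and square, under the still raised clamp plate (x of mould_sprue in the frame of injector between -0.003 and 0.006 m and y of mould_sprue in the frame of injector between -0.004 and 0.004 m and angle between the x axis of mould and the x axis of injector, either way round below 0.07 rad and z of mould in the frame of injector below 0.044 m and angle between mould's own z axis and vertical below 0.04 rad and value of joint clamp_handle below 0.7 rad), for 0.2 s.
2. the clamp handle has been turned to its stop with the mould still home (x of mould_sprue in the frame of injector between -0.003 and 0.006 m and y of mould_sprue in the frame of injector between -0.004 and 0.004 m and angle between the x axis of mould and the x axis of injector, either way round below 0.07 rad and z of mould in the frame of injector below 0.044 m and angle between mould's own z axis and vertical below 0.04 rad and value of joint clamp_handle above 1.3 rad), for 0.2 s.
At the end, for the whole second after the job is handed in: Sprue hole bottom within 3 mm of the nozzle tip along the machine and 4 mm sideways; mould flat on the deck, square within 4 degrees, at rest; clamp handle at 1.3 rad or more (stop at 1.4) with the clamp plate bearing on the mould (over 1 N) (all of step 2 and contact force between clamp_plate and mould above 1 N and linear speed of mould below 0.01 m/s); the robot touches nothing.
It fails at once if the mould is lifted off the deck (its centre by more than 8 mm) (z of mould in the frame of injector above 0.048 m).
It fails at once if the mould is tipped by more than 0.12 rad (angle between mould's own z axis and vertical above 0.12 rad).
It fails at once if a bystander is disturbed (moved more than 15 mm) (distance of any of small_mould, square_mould, spray_bottle, powder_jar, wax_knife, bench_block, pliers from where it was at the start of the episode above 0.015 m).
It also fails if it takes over 72 s, if anything falls off the work surface, if the arm or the gripper's body presses on something with over 40 N, if the wrist force passes 120 N, or if a joint passes its speed limit or range.

## Working session

There is one attempt and no reset: what is moved stays moved. The work goes in short steps, Python scripts to look and compute and a tool call to move; the robot and the scene stay as the last step left them, time stands still between calls to the robot, and variables do not carry over. Pictures are saved under pics/ and viewed, at most 10 in all, crops included, and the job is handed in when it is done.

Besides the shell and the picture viewer there is one more tool, called after "Emit:" in YAML: its name, and indented under it one key for each argument. jog_arm: Moves the arm, as the interface text tells. Its arguments: {"type":"object","properties":{"plan":{"type":"array"},"grip_force":{"type":"number"}},"required":["plan"]}

```bash
mkdir -p pics
python3 - <<'E'
from rig import sensors, imaging, manip
import cv2,numpy as np
s=sensors.get_state(); print({k:np.round(v,3).tolist() for k,v in s.items()}, manip.tcp_to_tips)
ims=[]
for n in("scene","top"):
    d=imaging.get_image(n); np.savez(f"pics/{n}0.npz",**d); ims.append(d["image"]); print(n,d["K"].round(1).tolist(),d["extrinsics"].round(3).tolist(),[k for k in d])
for n,i in zip("st",ims): cv2.imwrite(f"pics/{n}0.png",cv2.resize(i[...,::-1],(768,576),interpolation=cv2.INTER_CUBIC))
E
```

```text
{'clock': 0.0, 'qpos': [-1.386, 0.277, 1.506, -0.0, 1.361, -0.121], 'qd': [0.0, -0.001, 0.0, 0.001, 0.001, 0.0], 'effort': [-0.0, -41.678, -24.58, -0.0, 0.011, -0.0], 'position': [0.173, -0.548, 0.404], 'ee_rot': [-0.001, 0.988, 0.152, -0.0], 'contact_force': [0.073, 0.052, -0.468], 'moment': [0.039, -0.014, -0.018], 'gripper_force': 0.0, 'width': 0.085} 0.1734
scene [[485.5, 0.0, 260.9], [0.0, 485.5, 183.7], [0.0, 0.0, 1.0]] [[-0.351, 0.936, -0.004, 0.003], [-0.796, -0.296, 0.527, 0.421], [0.493, 0.188, 0.85, -1.659], [0.0, 0.0, 0.0, 1.0]] ['image', 'K', 'extrinsics']
top [[458.3, 0.0, 252.3], [0.0, 458.3, 188.2], [0.0, 0.0, 1.0]] [[0.01, -1.0, -0.005, 0.182], [0.996, 0.01, 0.093, -0.569], [-0.093, -0.006, 0.996, -1.446], [0.0, 0.0, 0.0, 1.0]] ['image', 'K', 'extrinsics']
```

View pics/t0.png

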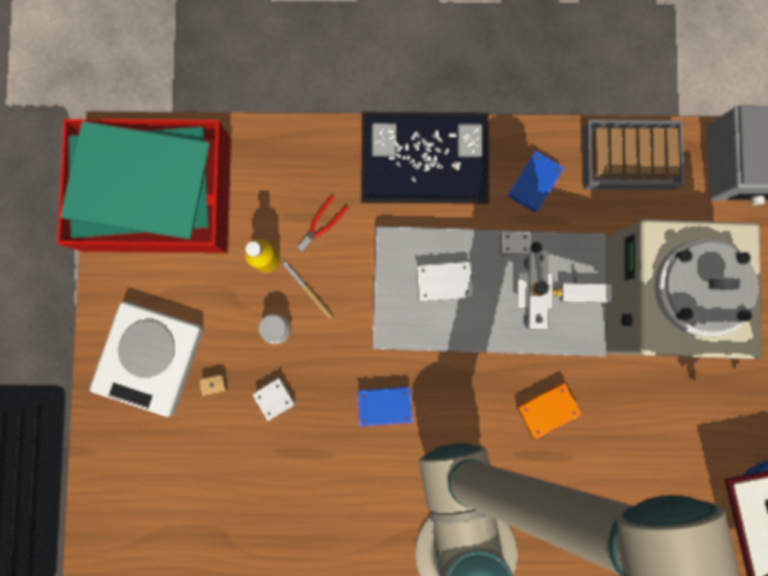

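View pics/s0.png

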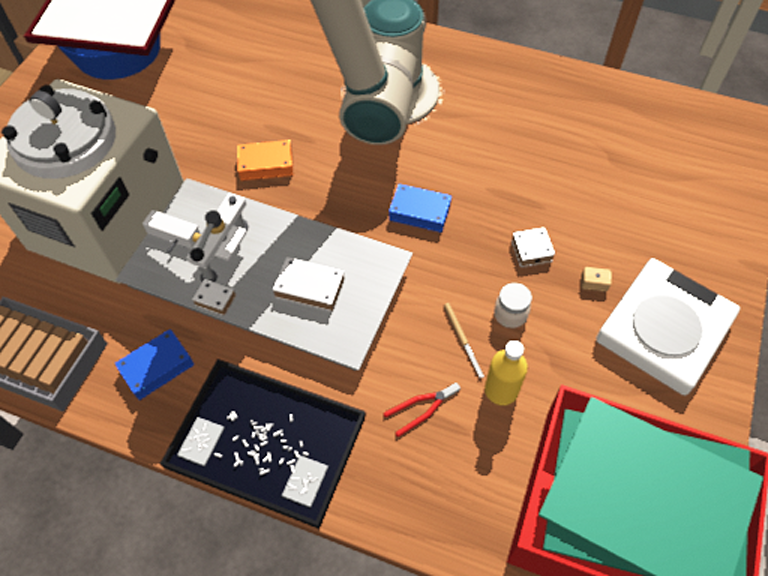

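The top view shows the tan/aluminium mould on the deck at (444,281) in the 768-px picture. The look-alikes are blue at (385,406), blue at (536,181) and orange at (549,410). Only the one at (444,281) lies on the deck in front of the clamp and isn't blue or orange. The knob is at about (536,247), and injector +x points right, which is world −y. Next I'll check the mould in an enlarged crop and measure it.

```bash
cat > h.py <<'E'
import numpy as np,cv2
def ray(d,uv):
    K,E=d["K"],d["extrinsics"];R,t=E[:3,:3],E[:3,3]
    uv=np.atleast_2d(uv).astype(float)
    p=np.c_[(uv[:,0]-K[0,2])/K[0,0],-(uv[:,1]-K[1,2])/K[1,1],-np.ones(len(uv))]
    return -R.T@t,p@R
def onz(d,uv,z):
    c,v=ray(d,uv);return c+v*((z-c[2])/v[:,2])[:,None]
def proj(d,P):
    p=np.atleast_2d(P)@d["extrinsics"][:3,:3].T+d["extrinsics"][:3,3]
    return np.c_[d["K"][0,0]*p[:,0]/-p[:,2]+d["K"][0,2],d["K"][1,1]*-p[:,1]/-p[:,2]+d["K"][1,2]]
def two(d1,a,d2,b):
    c1,v1=ray(d1,a);c2,v2=ray(d2,b);A=np.c_[v1[0],-v2[0]]
    s=np.linalg.lstsq(A,c2-c1,rcond=None)[0];p,q=c1+s[0]*v1[0],c2+s[1]*v2[0]
    return (p+q)/2,np.linalg.norm(p-q)
E
python3 - <<'E'
from h import *
T=np.load("pics/top0.npz");S=np.load("pics/scene0.npz")
a=T["image"][140:245,240:430];b=S["image"][110:260,60:290]
cv2.imwrite("pics/tc.png",cv2.resize(a[...,::-1],None,fx=4,fy=4,interpolation=cv2.INTER_CUBIC))
# mould top contour
for d,roi in((T,(270,165,50,45)),(S,(175,165,65,50))):
    x,y,w,h=roi;im=d["image"][y:y+h,x:x+w];g=im.min(2)
    print(np.percentile(g,[5,25,50,75,95]))
    m=cv2.threshold(g,0,255,cv2.THRESH_OTSU)[1]
    c=max(cv2.findContours(m,0,1)[0],key=cv2.contourArea)[:,0]+[x,y]
    r=cv2.boxPoints(cv2.minAreaRect(c.astype(np.float32)))
    P=onz(d,r,.072);print(r.round(1).tolist(),P.round(4).tolist(),np.linalg.norm(P-np.roll(P,1,0),axis=1).round(4),P.mean(0))
# deck region
hsv=cv2.cvtColor(T["image"],cv2.COLOR_RGB2HSV)
for y in(160,180,200,220): print(y,hsv[y,244:256].tolist())
print([hsv[r,260].tolist() for r in range(146,158)],[hsv[r,260].tolist() for r in range(226,240)])
E
```

```text
[ 93. 113. 162. 215. 221.]
[[270.0, 165.0], [313.0, 165.0], [313.0, 209.0], [270.0, 209.0]] [[0.6366, 0.1324, 0.072], [0.6378, -0.002, 0.072], [0.5002, -0.0017, 0.072], [0.4989, 0.1315, 0.072]] [0.1377 0.1344 0.1376 0.1332] [0.56836257 0.06507198 0.072     ]
[ 86.9 109.  231.  253.  255. ]
[[182.0, 165.0], [239.0, 165.0], [239.0, 214.0], [182.0, 214.0]] [[0.5256, -0.0391, 0.072], [0.4705, 0.109, 0.072], [0.6133, 0.1664, 0.072], [0.6651, 0.0273, 0.072]] [0.1545 0.158  0.1539 0.1485] [0.56864445 0.0659032  0.072     ]
160 [[13, 157, 159], [13, 159, 159], [14, 160, 159], [13, 159, 159], [13, 158, 157], [12, 134, 147], [13, 48, 142], [23, 14, 170], [26, 12, 171], [30, 11, 167], [30, 11, 167], [30, 12, 167]]
180 [[13, 161, 171], [13, 159, 172], [13, 161, 171], [13, 159, 173], [13, 152, 171], [12, 114, 164], [14, 42, 156], [21, 15, 165], [26, 11, 168], [30, 11, 168], [30, 11, 167], [34, 12, 168]]
200 [[13, 159, 162], [14, 162, 162], [13, 161, 163], [13, 158, 160], [12, 134, 147], [13, 54, 138], [24, 16, 163], [30, 12, 173], [30, 12, 173], [30, 12, 173], [30, 12, 173], [26, 12, 174]]
220 [[13, 160, 166], [13, 160, 167], [13, 161, 165], [12, 136, 161], [12, 67, 164], [18, 17, 177], [26, 12, 174], [30, 11, 170], [30, 9, 169], [30, 11, 169], [30, 11, 169], [27, 14, 170]]
[[14, 150, 97], [13, 148, 100], [13, 149, 99], [13, 148, 95], [12, 99, 98], [17, 37, 125], [23, 15, 157], [30, 12, 166], [26, 12, 166], [30, 12, 166], [30, 12, 165], [30, 11, 166]] [[30, 9, 169], [26, 11, 169], [30, 11, 170], [26, 10, 171], [30, 10, 171], [22, 17, 170], [13, 45, 166], [12, 115, 162], [13, 158, 166], [13, 159, 168], [13, 163, 171], [14, 160, 172], [14, 160, 164], [14, 159, 156]]
```

View pics/tc.png

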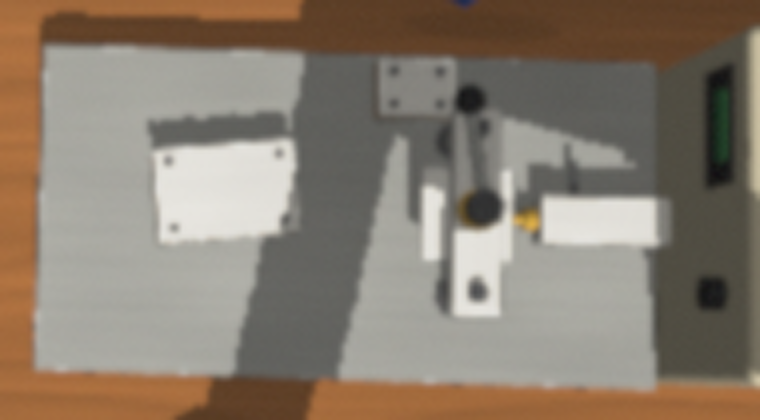

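The crop confirms it: a pale plate with four screw dots and a right-hand edge slightly shaded by the clamp's shadow, centred at crop (225,190). The other pieces are the clamp with its hub at (482,208), the knob at (470,99) and the nozzle at (527,221). Now I'll fit lines to the deck edges and the mould edges.

```bash
cat >> h.py <<'E'
def cross(v,th):
    i=np.where((v[:-1]-th)*(v[1:]-th)<0)[0]
    return i+(th-v[i])/(v[i+1]-v[i])
def fitline(p):
    p=np.array(p,np.float32);
    for _ in range(3):
        vx,vy,x,y=cv2.fitLine(p,cv2.DIST_HUBER,0,.01,.01).ravel()
        r=np.abs((p[:,0]-x)*vy-(p[:,1]-y)*vx);p=p[r<max(.0015,2*np.median(r))]
    return np.array([x,y]),np.array([vx,vy]),r.mean()
def deckframe(d):
    s=cv2.cvtColor(d["image"],cv2.COLOR_RGB2HSV)[...,1].astype(float)
    up=[(c,140+cross(s[140:165,c],85)[0]) for c in range(256,395) if len(cross(s[140:165,c],85))]
    lo=[(c,220+cross(s[220:245,c],85)[-1]) for c in range(256,395) if len(cross(s[220:245,c],85))]
    le=[(240+cross(s[r,240:260],85)[0],r) for r in range(156,228) if len(cross(s[r,240:260],85))]
    return [fitline(onz(d,np.array(q),.04)[:,:2]) for q in (up,lo,le)]
E
python3 - <<'E'
from h import *
T=np.load("pics/top0.npz");S=np.load("pics/scene0.npz")
print("cam",ray(T,[0,0])[0])
F=deckframe(T)
for f in F: print(f, np.degrees(np.arctan2(f[1][1],f[1][0])))
def isect(a,b):
    s=np.linalg.solve(np.c_[a[1],-b[1]],b[0]-a[0]);return a[0]+s[0]*a[1]
A,B=isect(F[0],F[2]),isect(F[1],F[2]);print("corners",A,B,np.linalg.norm(A-B))
ey=(A-B)/np.linalg.norm(A-B); ux=[f[1]*np.sign(f[1]@[0,-1]) for f in F[:2]];ex=sum(ux);ex/=np.linalg.norm(ex)
print("ex",ex,"ey",ey,ex@ey)
end=(A+B)/2; O=end+.36*ex; yaw=np.arctan2(ex[1],ex[0]);print("end",end,"O",O,"yaw deg",np.degrees(yaw))
ey=np.array([-ex[1],ex[0]]);np.savez("inj.npz",O=O,ex=ex,ey=ey)
toI=lambda P:np.c_[(P[:,:2]-O)@ex,(P[:,:2]-O)@ey]
m=(T["image"].min(2)>190).astype(np.uint8);m[:, :265]=0;m[:,320:]=0;m[:165]=0;m[215:]=0
m=cv2.morphologyEx(m,cv2.MORPH_OPEN,np.ones((3,3)))
c=max(cv2.findContours(m,0,1)[0],key=cv2.contourArea)
r=cv2.minAreaRect(c);print("rect px",r,cv2.contourArea(c))
P=onz(T,cv2.boxPoints(r),.072);print(toI(P).round(4),toI(P).mean(0))
# colour knobs: dark blobs
for d,roi,zs in((T,(345,155,35,45),(.1485,.155)),(S,(110,110,70,80),())):
    x,y,w,h=roi;g=(d["image"][y:y+h,x:x+w].max(2)<45).astype(np.uint8)
    n,l,st,ce=cv2.connectedComponentsWithStats(g)
    for i in range(1,n):
        if st[i,4]>8:
            u=ce[i]+[x,y];print("dark",u.round(1),st[i].tolist(),[toI(onz(d,u,z)).round(4).tolist() for z in(.1485,)])
print("knob open exp",80*np.array([-np.sin(.35),np.cos(.35)])+[-30,0], "-> at .2",80*np.array([-np.sin(.15),np.cos(.15)])+[-30,0])
print("base in inj",toI(np.array([[0,0,0.]])))
E
```

```text
cam [0.43084971 0.17866545 1.49321006]
(array([ 0.6836134 , -0.04107615], dtype=float32), array([0.02817039, 0.99960315], dtype=float32), np.float32(0.00045181625)) 88.385735
(array([ 0.4205611 , -0.06567156], dtype=float32), array([0.02130009, 0.99977314], dtype=float32), np.float32(0.00030565486)) 88.779495
(array([0.53693837, 0.19847131], dtype=float32), array([ 0.9998168 , -0.01914113], dtype=float32), np.float32(0.00047812943)) -1.0967727
corners [0.6902815  0.19553562] [0.4262338 0.2005907] 0.26409608
ex [-0.02473539 -0.99969403] ey [ 0.99981683 -0.01914108] -0.005595631890734411
end [0.55825764 0.19806316] O [ 0.5493529  -0.16182669] yaw deg -91.4173778818177
rect px ((295.5, 187.5), (23.0, 33.0), 90.0) 625.5
[[-0.2672  0.0462]
 [-0.1643  0.0497]
 [-0.1627 -0.0222]
 [-0.2651 -0.0257]] [-0.21480372  0.01203198]
dark [357.2 164.5] [10, 7, 6, 6, 28] [[[-0.0408, 0.079]]]
dark [143.2 145.8] [28, 31, 10, 10, 37] [[[-0.0322, -0.0013]]]
dark [130.9 169.4] [17, 56, 9, 8, 56] [[[-0.0399, 0.0765]]]
knob open exp [-57.4318246   75.14981703] -> at .2 [-41.9550506   79.10168623]
base in inj [[-0.14818872 -0.55318766]]
```

Emit:
jog_arm:
  plan:
    - {"dx": 15, "dy": -26.7}
    - {"dx": 15, "dy": -26.7}
    - {"dx": 15, "dy": -26.7}
    - {"dx": 15, "dy": -26.7}
    - {"dx": 15, "dy": -26.7}
    - {"dx": 15, "dy": -26.7}
    - {"dx": 15, "dy": -26.7}
    - {"dx": 15, "dy": -26.7}
    - {"dx": 15, "dy": -26.7}
    - {"dx": 15, "dy": -26.7}
    - {"dx": 15, "dy": -26.7}
    - {"dx": 15, "dy": -26.7}
    - {"dx": 15, "dy": -26.7}
    - {"dx": 15, "dy": -26.7}
    - {"dx": 15, "dy": -26.7}
    - {"dx": 15, "dy": -26.7}
    - {"dx": 15, "dy": -26.7}
    - {"dx": 15, "dy": -26.7}
    - {"dx": 15, "dy": -26.7}
    - {"dx": 15, "dy": -26.7}

```text
$.plan[0]: bad value
```

Emit:
jog_arm:
  plan:
    - {"az": -0.987}
    - {"az": -0.987}
    - {"az": -0.987}
    - {"az": -0.987}
    - {"az": -0.987}
    - {"az": -0.987}
    - {"az": -0.987}
    - {"az": -0.987}
    - {"az": -0.987}
    - {"az": -0.987}
    - {"az": -0.987}
    - {"az": -0.987}
    - {"dx": 6, "dy": 32.5}
    - {"dx": 6, "dy": 32.5}
    - {"dx": 6, "dy": 32.5}
    - {"dx": 6, "dy": 32.5}
    - {"dx": 6, "dy": 32.5}
    - {"dx": 6, "dy": 32.5}
    - {"dx": 6, "dy": 32.5}
    - {"dx": 6, "dy": 32.5}

```text
$.plan[0]: bad value
```

Run:
```python
from rig import sensors, imaging
from h import *
s=sensors.get_state(); print({k:np.round(s[k],3).tolist() for k in("clock","qpos","position","ee_rot","contact_force")})
d=imaging.get_image("wrist"); np.savez("pics/w1.npz",**d);print(d["extrinsics"].round(3).tolist(),d["K"].round(1).tolist())
cv2.imwrite("pics/w1.png",cv2.resize(d["image"][...,::-1],(768,576)))
```

```text
{'clock': 0.1, 'qpos': [-1.386, 0.277, 1.506, 0.0, 1.361, -0.121], 'position': [0.173, -0.548, 0.404], 'ee_rot': [-0.001, 0.988, 0.152, -0.0], 'contact_force': [-0.531, 0.332, -0.986]}
[[0.301, -0.954, -0.001, -0.573], [0.92, 0.29, -0.263, 0.034], [0.251, 0.078, 0.965, -0.378], [0.0, 0.0, 0.0, 1.0]] [[339.1, 0.0, 260.7], [0.0, 339.1, 196.4], [0.0, 0.0, 1.0]]
```

View pics/w1.png

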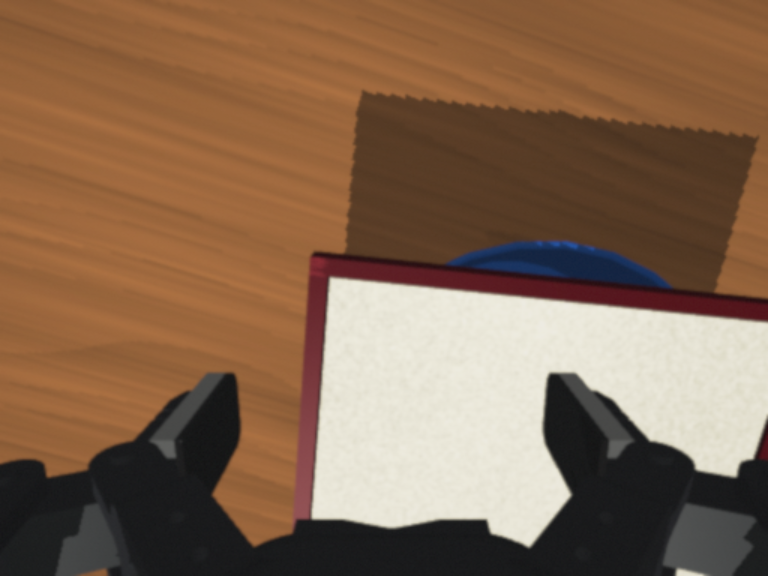

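The wrist view still shows the start position (a red box and the fingers), because the call was refused. I'll put all keys in every row.

Emit:
jog_arm:
  plan:
    - {"dx": 15, "dy": -26.7, "dz": 0, "ax": 0, "ay": 0, "az": 0, "grip": 0}
    - {"dx": 15, "dy": -26.7, "dz": 0, "ax": 0, "ay": 0, "az": 0, "grip": 0}
    - {"dx": 15, "dy": -26.7, "dz": 0, "ax": 0, "ay": 0, "az": 0, "grip": 0}
    - {"dx": 15, "dy": -26.7, "dz": 0, "ax": 0, "ay": 0, "az": 0, "grip": 0}
    - {"dx": 15, "dy": -26.7, "dz": 0, "ax": 0, "ay": 0, "az": 0, "grip": 0}
    - {"dx": 15, "dy": -26.7, "dz": 0, "ax": 0, "ay": 0, "az": 0, "grip": 0}
    - {"dx": 15, "dy": -26.7, "dz": 0, "ax": 0, "ay": 0, "az": 0, "grip": 0}
    - {"dx": 15, "dy": -26.7, "dz": 0, "ax": 0, "ay": 0, "az": 0, "grip": 0}
    - {"dx": 15, "dy": -26.7, "dz": 0, "ax": 0, "ay": 0, "az": 0, "grip": 0}
    - {"dx": 15, "dy": -26.7, "dz": 0, "ax": 0, "ay": 0, "az": 0, "grip": 0}
    - {"dx": 15, "dy": -26.7, "dz": 0, "ax": 0, "ay": 0, "az": 0, "grip": 0}
    - {"dx": 15, "dy": -26.7, "dz": 0, "ax": 0, "ay": 0, "az": 0, "grip": 0}
    - {"dx": 15, "dy": -26.7, "dz": 0, "ax": 0, "ay": 0, "az": 0, "grip": 0}
    - {"dx": 15, "dy": -26.7, "dz": 0, "ax": 0, "ay": 0, "az": 0, "grip": 0}
    - {"dx": 15, "dy": -26.7, "dz": 0, "ax": 0, "ay": 0, "az": 0, "grip": 0}
    - {"dx": 15, "dy": -26.7, "dz": 0, "ax": 0, "ay": 0, "az": 0, "grip": 0}
    - {"dx": 15, "dy": -26.7, "dz": 0, "ax": 0, "ay": 0, "az": 0, "grip": 0}
    - {"dx": 15, "dy": -26.7, "dz": 0, "ax": 0, "ay": 0, "az": 0, "grip": 0}
    - {"dx": 15, "dy": -26.7, "dz": 0, "ax": 0, "ay": 0, "az": 0, "grip": 0}
    - {"dx": 15, "dy": -26.7, "dz": 0, "ax": 0, "ay": 0, "az": 0, "grip": 0}

```text
clock: 1.82
position: [0.298, 0.0528, 0.4047]
ee_rot: [0.0, 0.988, 0.152, 0.0]
contact_force: [1.6, -0.6, 0.4]
width: 0.0851
gripper_force: 0.0
```

Emit:
jog_arm:
  plan:
    - {"dx": 0, "dy": 0, "dz": 0, "ax": 0, "ay": 0, "az": -0.987, "grip": 0}
    - {"dx": 0, "dy": 0, "dz": 0, "ax": 0, "ay": 0, "az": -0.987, "grip": 0}
    - {"dx": 0, "dy": 0, "dz": 0, "ax": 0, "ay": 0, "az": -0.987, "grip": 0}
    - {"dx": 0, "dy": 0, "dz": 0, "ax": 0, "ay": 0, "az": -0.987, "grip": 0}
    - {"dx": 0, "dy": 0, "dz": 0, "ax": 0, "ay": 0, "az": -0.987, "grip": 0}
    - {"dx": 0, "dy": 0, "dz": 0, "ax": 0, "ay": 0, "az": -0.987, "grip": 0}
    - {"dx": 0, "dy": 0, "dz": 0, "ax": 0, "ay": 0, "az": -0.987, "grip": 0}
    - {"dx": 0, "dy": 0, "dz": 0, "ax": 0, "ay": 0, "az": -0.987, "grip": 0}
    - {"dx": 0, "dy": 0, "dz": 0, "ax": 0, "ay": 0, "az": -0.987, "grip": 0}
    - {"dx": 0, "dy": 0, "dz": 0, "ax": 0, "ay": 0, "az": -0.987, "grip": 0}
    - {"dx": 0, "dy": 0, "dz": 0, "ax": 0, "ay": 0, "az": -0.987, "grip": 0}
    - {"dx": 0, "dy": 0, "dz": 0, "ax": 0, "ay": 0, "az": -0.987, "grip": 0}
    - {"dx": 2, "dy": 33.5, "dz": 0, "ax": 0, "ay": 0, "az": 0, "grip": 0}
    - {"dx": 2, "dy": 33.5, "dz": 0, "ax": 0, "ay": 0, "az": 0, "grip": 0}
    - {"dx": 2, "dy": 33.5, "dz": 0, "ax": 0, "ay": 0, "az": 0, "grip": 0}
    - {"dx": 2, "dy": 33.5, "dz": 0, "ax": 0, "ay": 0, "az": 0, "grip": 0}
    - {"dx": 2, "dy": 33.5, "dz": 0, "ax": 0, "ay": 0, "az": 0, "grip": 0}
    - {"dx": 2, "dy": 33.5, "dz": 0, "ax": 0, "ay": 0, "az": 0, "grip": 0}
    - {"dx": 2, "dy": 33.5, "dz": 0, "ax": 0, "ay": 0, "az": 0, "grip": 0}
    - {"dx": 2, "dy": 33.5, "dz": 0, "ax": 0, "ay": 0, "az": 0, "grip": 0}

```text
clock: 3.48
position: [0.5682, 0.0607, 0.4041]
ee_rot: [-0.0, 0.716, 0.698, -0.0]
contact_force: [0.6, 0.4, -0.4]
width: 0.0854
gripper_force: 0.0
```

Run:
```python
from rig import sensors, imaging
from h import *
s=sensors.get_state(); print({k:np.round(s[k],4).tolist() for k in("clock","qpos","position","ee_rot","contact_force")})
d=imaging.get_image("wrist"); np.savez("pics/w2.npz",**d)
cv2.imwrite("pics/w2.png",cv2.resize(d["image"][...,::-1],(768,576)))
```

```text
{'clock': 3.4833, 'qpos': [-0.0153, 0.2712, 1.5132, -0.0002, 1.3582, 0.0093], 'position': [0.5682, 0.0607, 0.4041], 'ee_rot': [-0.0003, 0.7158, 0.6983, -0.0004], 'contact_force': [0.6221, 0.3879, -0.4467]}
```

View pics/w2.png

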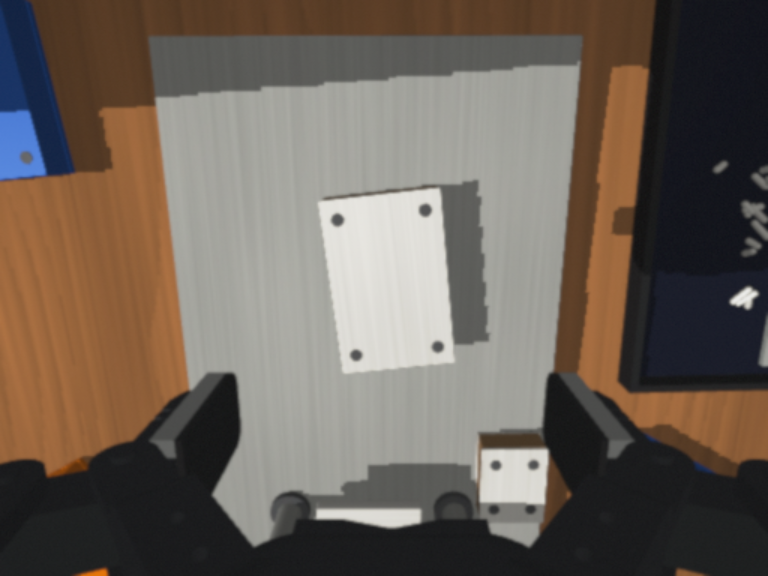

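The wrist picture (768 scale) shows the mould top with corners near (319,201), (440,187), (454,361) and (344,373). The deck end edge is at row 37, the deck sides run at columns ~155–187 and ~580–555, the column feet are at (292,505) and (452,507), and the small mould is at (512,475).

```bash
cat >> h.py <<'E'
def wlines(d):
    s=cv2.cvtColor(d["image"],cv2.COLOR_RGB2HSV)[...,1].astype(float)
    L=[];Rr=[]
    for r in range(70,245):
        a=cross(s[r,85:150],75);b=cross(s[r,350:415],75)
        if len(a):L.append((85+a[-1],r))
        if len(b):Rr.append((350+b[0],r))
    To=[(c,10+cross(s[10:45,c],75)[0]) for c in range(115,375) if len(cross(s[10:45,c],75))]
    return [fitline(onz(d,np.array(q),.04)[:,:2]) for q in (L,Rr,To)]
def isect(a,b):
    s=np.linalg.solve(np.c_[a[1],-b[1]],b[0]-a[0]);return a[0]+s[0]*a[1]
def mouldtop(d,box,th=170):
    x,y,w,h=box;g=d["image"][y:y+h,x:x+w].min(2)
    m=cv2.morphologyEx((g>th).astype(np.uint8),cv2.MORPH_CLOSE,np.ones((5,5)))
    m=cv2.morphologyEx(m,cv2.MORPH_OPEN,np.ones((5,5)))
    c=max(cv2.findContours(m,0,1)[0],key=cv2.contourArea)[:,0]+[x,y]
    P=onz(d,c,.072)[:,:2];return cv2.minAreaRect((P*1000).astype(np.float32)),c
E
python3 - <<'E'
from h import *
d=np.load("pics/w2.npz");F=wlines(d)
for f in F: print(f[0],f[2],np.degrees(np.arctan2(f[1][1],f[1][0])))
A,B=isect(F[0],F[2]),isect(F[1],F[2]);print("corners",A,B,np.linalg.norm(A-B))
ux=[f[1]*np.sign(f[1]@[0,-1]) for f in F[:2]];ex=sum(ux);ex/=np.linalg.norm(ex);ey=np.array([-ex[1],ex[0]])
t=F[2][1]*np.sign(F[2][1][0]);print("yaw sides",np.degrees(np.arctan2(ex[1],ex[0])),"yaw end",np.degrees(np.arctan2(t[1],t[0]))-90)
O=(A+B)/2+.36*ex;print("O",O)
g=d["image"].min(2);print(g[180,200:310:5])
r,c=mouldtop(d,(200,115,110,140),185);print(r,c.min(0),c.max(0))
P=cv2.boxPoints(r)/1000;toI=lambda P:np.c_[(P-O)@ex,(P-O)@ey];print(toI(P).round(4),toI(P).mean(0))
q=toI(P);e=q[np.argsort(q[:,0])];v=e[2:].mean(0)-e[:2].mean(0);print("mould yaw",np.degrees(np.arctan2(v[1],v[0])))
r2,c2=mouldtop(d,(315,300,55,40),185);print("small",r2, toI(onz(d,c2,.064)[:,:2]).min(0),toI(onz(d,c2,.064)[:,:2]).max(0))
np.savez("inj.npz",O=O,ex=ex,ey=ey)
E
```

```text
[0.42289653 0.07558308] 4.478723e-05 88.690994
[0.682441   0.06542652] 7.7303295e-05 88.73156
[0.55485517 0.19860545] 6.2078456e-05 -1.3100502
corners [0.42577508 0.20155734] [0.6853238  0.19562179] 0.25961655
yaw sides -91.28871761118155 yaw end -91.31005
O [ 0.54745287 -0.16131938]
[163 163 163 159 218 220 218 219 218 221 218 217 216 211 214 217 217 215
 217 214  90  91]
((565.5595703125, 52.734458923339844), (71.48567199707031, 109.27216339111328), 4.831763744354248) [213 126] [302 248]
[[-0.2649 -0.0281]
 [-0.1563 -0.0164]
 [-0.1639  0.0547]
 [-0.2725  0.043 ]] [-0.21440692  0.01328794]
mould yaw 6.120453814399603
small ((644.0090942382812, -83.90950012207031), (41.07537078857422, 49.85704040527344), 88.5458755493164) [-0.09508782  0.07133671] [-0.05278929  0.12244103]
```

Emit:
jog_arm:
  plan:
    - {"dx": -8, "dy": -2.4, "dz": 0, "ax": 0, "ay": 0, "az": -1.0, "grip": 0}
    - {"dx": 0, "dy": 0, "dz": 20, "ax": 0, "ay": 0, "az": 0, "grip": 0}
    - {"dx": 0, "dy": 0, "dz": 30, "ax": 0, "ay": 0, "az": 0, "grip": 0}
    - {"dx": 0, "dy": 0, "dz": 30, "ax": 0, "ay": 0, "az": 0, "grip": 0}
    - {"dx": 0, "dy": 0, "dz": 30, "ax": 0, "ay": 0, "az": 0, "grip": 0}
    - {"dx": 0, "dy": 0, "dz": 20, "ax": 0, "ay": 0, "az": 0, "grip": 0}
    - {"dx": 0, "dy": 0, "dz": 15, "ax": 0, "ay": 0, "az": 0, "grip": 0}
    - {"dx": 0, "dy": 0, "dz": 12, "ax": 0, "ay": 0, "az": 0, "grip": 0}
    - {"dx": 0, "dy": 0, "dz": 10, "ax": 0, "ay": 0, "az": 0, "grip": 0}
    - {"dx": 0, "dy": 0, "dz": 8, "ax": 0, "ay": 0, "az": 0, "grip": 0}
    - {"dx": 0, "dy": 0, "dz": 4, "ax": 0, "ay": 0, "az": 0, "grip": 0}
    - {"dx": 0, "dy": 0, "dz": 0, "ax": 0, "ay": 0, "az": 0, "grip": 0}
    - {"dx": 0, "dy": 0, "dz": 0, "ax": 0, "ay": 0, "az": 0, "grip": 0.13}
    - {"dx": 0, "dy": 0, "dz": 0, "ax": 0, "ay": 0, "az": 0, "grip": 0.13}
    - {"dx": 0, "dy": 0, "dz": 0, "ax": 0, "ay": 0, "az": 0, "grip": 0.13}
  grip_force: 20

```text
clock: 4.78
position: [0.5647, 0.0526, 0.2266]
ee_rot: [0.001, 0.678, 0.735, 0.001]
contact_force: [-0.5, -0.7, 0.0]
width: 0.074
gripper_force: 0.4
```

Run:
```python
from rig import sensors, imaging
from h import *
s=sensors.get_state(); print({k:np.round(s[k],4).tolist() for k in("clock","position","ee_rot","contact_force","width","gripper_force")})
d=imaging.get_image("wrist"); np.savez("pics/w3.npz",**d)
cv2.imwrite("pics/w3.png",cv2.resize(d["image"][...,::-1],(768,576)))
```

```text
{'clock': 4.7833, 'position': [0.5647, 0.0526, 0.2266], 'ee_rot': [0.0009, 0.6782, 0.7348, 0.0007], 'contact_force': [-0.5111, -0.75, 0.0175], 'width': 0.074, 'gripper_force': 0.4097}
```

View pics/w3.png

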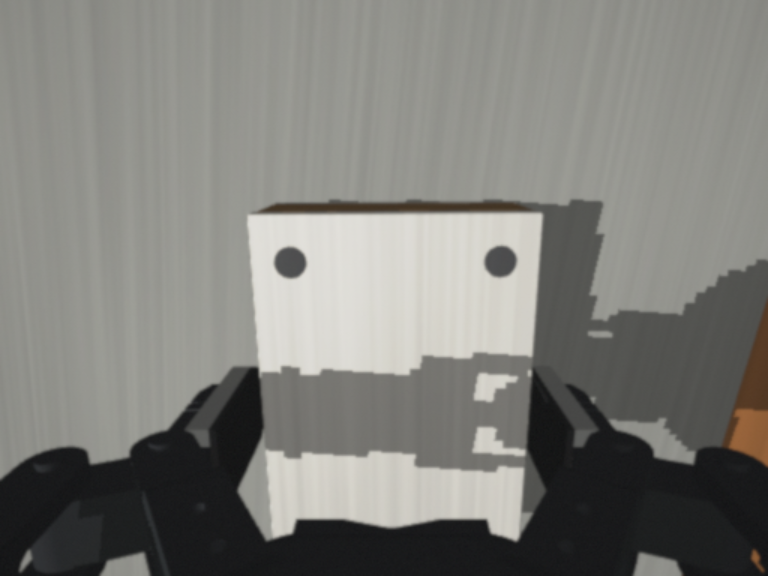

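The mould is caged between the pads: its sides are at columns ~262 and ~535, the rear edge is square to the tool, and the opening is 74 mm. Next I'll turn it square, shift it to y = 0, squeeze lightly and release.

Emit:
jog_arm:
  plan:
    - {"dx": 0, "dy": 0, "dz": 0, "ax": 0, "ay": 0, "az": 0.25, "grip": 0.13}
    - {"dx": 0, "dy": 0, "dz": 0, "ax": 0, "ay": 0, "az": 0.25, "grip": 0.13}
    - {"dx": 0, "dy": 0, "dz": 0, "ax": 0, "ay": 0, "az": 0.24, "grip": 0.13}
    - {"dx": 0, "dy": 0, "dz": 0, "ax": 0, "ay": 0, "az": 0.24, "grip": 0.13}
    - {"dx": 0, "dy": -3.1, "dz": 0, "ax": 0, "ay": 0, "az": 0, "grip": 0.13}
    - {"dx": 0, "dy": -3.1, "dz": 0, "ax": 0, "ay": 0, "az": 0, "grip": 0.13}
    - {"dx": 0, "dy": -3.1, "dz": 0, "ax": 0, "ay": 0, "az": 0, "grip": 0.13}
    - {"dx": 0, "dy": -3.1, "dz": 0, "ax": 0, "ay": 0, "az": 0, "grip": 0.13}
    - {"dx": 0, "dy": 0, "dz": 0, "ax": 0, "ay": 0, "az": 0, "grip": 0.18}
    - {"dx": 0, "dy": 0, "dz": 0, "ax": 0, "ay": 0, "az": 0, "grip": 0.18}
    - {"dx": 0, "dy": 0, "dz": 0, "ax": 0, "ay": 0, "az": 0, "grip": 0.18}
    - {"dx": 0, "dy": 0, "dz": 0, "ax": 0, "ay": 0, "az": 0, "grip": 0.18}

```text
clock: 5.83
position: [0.5521, 0.0528, 0.2269]
ee_rot: [0.001, 0.715, 0.699, 0.001]
contact_force: [2.6, -0.5, 5.6]
width: 0.0715
gripper_force: 21.8
```

Emit:
jog_arm:
  plan:
    - {"dx": 0, "dy": 0, "dz": 0, "ax": 0, "ay": 0, "az": 0, "grip": 0}
    - {"dx": 0, "dy": 0, "dz": 0, "ax": 0, "ay": 0, "az": 0, "grip": 0}
    - {"dx": 0, "dy": 0, "dz": 0, "ax": 0, "ay": 0, "az": 0, "grip": 0}
    - {"dx": 0, "dy": 0, "dz": 0, "ax": 0, "ay": 0, "az": 0, "grip": 0}
    - {"dx": 0, "dy": 0, "dz": -10, "ax": 0, "ay": 0, "az": 0, "grip": 0}
    - {"dx": 0, "dy": 0, "dz": -25, "ax": 0, "ay": 0, "az": 0, "grip": 0}
    - {"dx": 0, "dy": 0, "dz": -25, "ax": 0, "ay": 0, "az": 0, "grip": 0}
    - {"dx": 20, "dy": 0, "dz": -20, "ax": 0, "ay": 0, "az": 0, "grip": 0}
    - {"dx": 22, "dy": 0, "dz": -20, "ax": 0, "ay": 0, "az": 0, "grip": 0}
    - {"dx": 22, "dy": 0, "dz": -20, "ax": 0, "ay": 0, "az": 0, "grip": 0.53}
    - {"dx": 22, "dy": 0, "dz": -20, "ax": 0, "ay": 0, "az": 0, "grip": 0.53}
    - {"dx": 0, "dy": 0, "dz": 0, "ax": 0, "ay": 0, "az": 0, "grip": 0.53}

```text
clock: 6.83
position: [0.5545, 0.1421, 0.3706]
ee_rot: [0.002, 0.714, 0.7, 0.004]
contact_force: [0.6, 0.3, -0.2]
width: 0.0518
gripper_force: 0.0
```

```bash
cat >> h.py <<'E'
_i=np.load("inj.npz") if __import__("os").path.exists("inj.npz") else None
def toI(P): P=np.atleast_2d(P)[:,:2];return np.c_[(P-_i["O"])@_i["ex"],(P-_i["O"])@_i["ey"]]
def tool(s):
    w,x,y,z=s["ee_rot"];return toI(s["position"])[0]*1000,np.degrees(np.arctan2(y*y-x*x,2*x*y)-np.arctan2(_i["ey"][1],_i["ey"][0]))
E
python3 - <<'E'
from rig import sensors, imaging
from h import *
s=sensors.get_state(); print({k:np.round(s[k],4).tolist() for k in("clock","position","ee_rot","contact_force","width","gripper_force")},tool(s))
d=imaging.get_image("wrist"); np.savez("pics/w4.npz",**d)
cv2.imwrite("pics/w4.png",cv2.resize(d["image"][...,::-1],(768,576)))
E
```

```text
{'clock': 6.8333, 'position': [0.5545, 0.1421, 0.3706], 'ee_rot': [0.0016, 0.7141, 0.7001, 0.0043], 'contact_force': [0.5594, 0.326, -0.1504], 'width': 0.0518, 'gripper_force': 0.0} (array([-3.03530418e+02,  1.78177044e-01]), np.float64(0.1520816909830518))
```

View pics/w4.png

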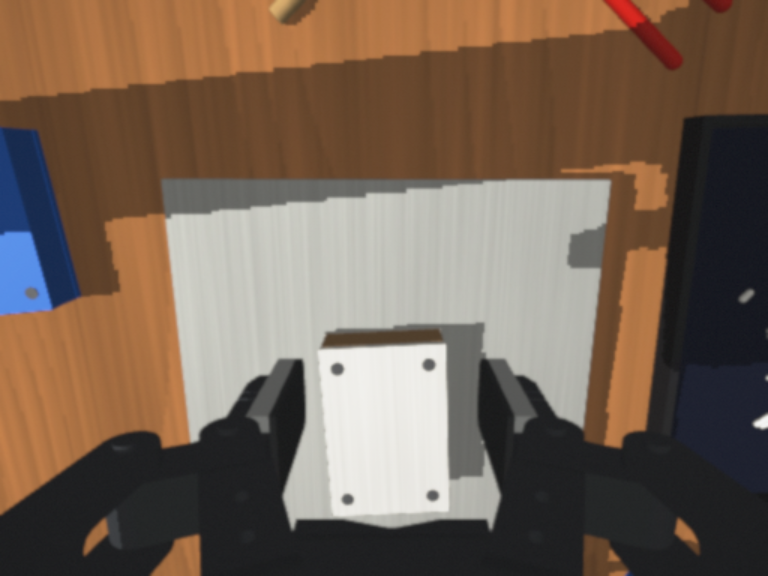

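The mould lies between the (still closing) fingers with corners at ~(320,348), (446,343), (448,513) and (332,516). It is roughly square, and I'll get numbers now.

Run:
```python
from h import *
d=np.load("pics/w4.npz")
s=cv2.cvtColor(d["image"],cv2.COLOR_RGB2HSV)[...,1].astype(float)
r,c=mouldtop(d,(206,215,100,134),200)
P=cv2.boxPoints(r)/1000;q=toI(P);e=q[np.argsort(q[:,0])];v=e[2:].mean(0)-e[:2].mean(0)
print(r,q.round(4).tolist(),q.mean(0),"yaw",np.degrees(np.arctan2(v[1],v[0])))
L=[(90+cross(s[k,90:135],75)[-1],k) for k in range(145,225)];R=[(380+cross(s[k,380:415],75)[0],k) for k in range(180,225)];To=[(k,110+cross(s[110:130,k],75)[0]) for k in range(115,400) if len(cross(s[110:130,k],75))]
for n,x in(("L",L),("R",R),("T",To)):
    f=fitline(onz(d,np.array(x),.04)[:,:2]);print(n,toI(f[0]),f[2],np.degrees(np.arctan2(f[1][1],f[1][0])))
```

```text
((551.2073364257812, 53.4674072265625), (72.06085968017578, 109.59078979492188), 1.433000087738037) [[-0.2678, -0.0397], [-0.1584, -0.0345], [-0.1618, 0.0375], [-0.2713, 0.0323]] [-0.2148169  -0.00107715] yaw 2.72170678714581
L [[-0.30253066 -0.12997349]] 3.8914935e-05 88.67685
R [[-0.28856663  0.12965858]] 7.131053e-05 88.67202
T [[-0.36057817  0.04524743]] 0.00011788576 -1.1769589
```

Emit:
jog_arm:
  plan:
    - {"dx": 0, "dy": 0, "dz": 25, "ax": 0, "ay": 0, "az": 0, "grip": 0.53}
    - {"dx": 0, "dy": 0, "dz": 30, "ax": 0, "ay": 0, "az": 0, "grip": 0.53}
    - {"dx": 0, "dy": 0, "dz": 30, "ax": 0, "ay": 0, "az": 0, "grip": 0.53}
    - {"dx": 0, "dy": 0, "dz": 25, "ax": 0, "ay": 0, "az": 0, "grip": 0.53}
    - {"dx": 0, "dy": 0, "dz": 15, "ax": 0, "ay": 0, "az": 0, "grip": 0.53}
    - {"dx": 0, "dy": 0, "dz": 8, "ax": 0, "ay": 0, "az": 0, "grip": 0.53}
    - {"dx": 0, "dy": 0, "dz": 6, "ax": 0, "ay": 0, "az": 0, "grip": 0.53}
    - {"dx": 0, "dy": 0, "dz": 3, "ax": 0, "ay": 0, "az": 0, "grip": 0.53}
    - {"dx": 0, "dy": 0, "dz": 0, "ax": 0, "ay": 0, "az": 0, "grip": 0.53}
    - {"dx": -5, "dy": 0, "dz": 0, "ax": 0, "ay": 0, "az": 0, "grip": 0.53}
    - {"dx": -5, "dy": 0, "dz": 0, "ax": 0, "ay": 0, "az": 0, "grip": 0.53}
    - {"dx": -5, "dy": 0, "dz": 0, "ax": 0, "ay": 0, "az": 0, "grip": 0.53}
    - {"dx": -4, "dy": 0, "dz": 0, "ax": 0, "ay": 0, "az": 0, "grip": 0.53}
    - {"dx": -4, "dy": 0, "dz": 0, "ax": 0, "ay": 0, "az": 0, "grip": 0.53}
    - {"dx": -4, "dy": 0, "dz": 0, "ax": 0, "ay": 0, "az": 0, "grip": 0.53}
    - {"dx": -4, "dy": 0, "dz": 0, "ax": 0, "ay": 0, "az": 0, "grip": 0.53}
    - {"dx": -4, "dy": 0, "dz": 0, "ax": 0, "ay": 0, "az": 0, "grip": 0.53}
    - {"dx": -4, "dy": 0, "dz": 0, "ax": 0, "ay": 0, "az": 0, "grip": 0.53}
    - {"dx": -4, "dy": 0, "dz": 0, "ax": 0, "ay": 0, "az": 0, "grip": 0.53}
    - {"dx": 0, "dy": 0, "dz": 0, "ax": 0, "ay": 0, "az": 0, "grip": 0.53}

```text
clock: 8.55
position: [0.5529, 0.0957, 0.2242]
ee_rot: [0.0, 0.715, 0.699, 0.001]
contact_force: [1.0, 3.1, 2.6]
width: 0.0403
gripper_force: 1.8
```

Run:
```python
from rig import sensors, imaging
from h import *
s=sensors.get_state(); print({k:np.round(s[k],4).tolist() for k in("clock","position","ee_rot","contact_force","width","gripper_force")},tool(s))
d=imaging.get_image("wrist"); np.savez("pics/w5.npz",**d)
t=imaging.get_image("top"); np.savez("pics/t5.npz",**t)
cv2.imwrite("pics/w5.png",np.vstack([cv2.resize(d["image"][150:,:,::-1],(640,292)),cv2.resize(t["image"][145:240,245:405,::-1],(480,285)) if 0 else cv2.copyMakeBorder(cv2.resize(t["image"][145:240,245:405,::-1],(506,300)),0,0,0,134,0)]))
```

```text
{'clock': 8.55, 'position': [0.5529, 0.0957, 0.2242], 'ee_rot': [0.0001, 0.7154, 0.6988, 0.0006], 'contact_force': [1.0315, 3.1391, 2.6448], 'width': 0.0403, 'gripper_force': 1.7849} (array([-257.11069218,   -0.33681693]), np.float64(-0.05671565771125948))
```

View pics/w5.png

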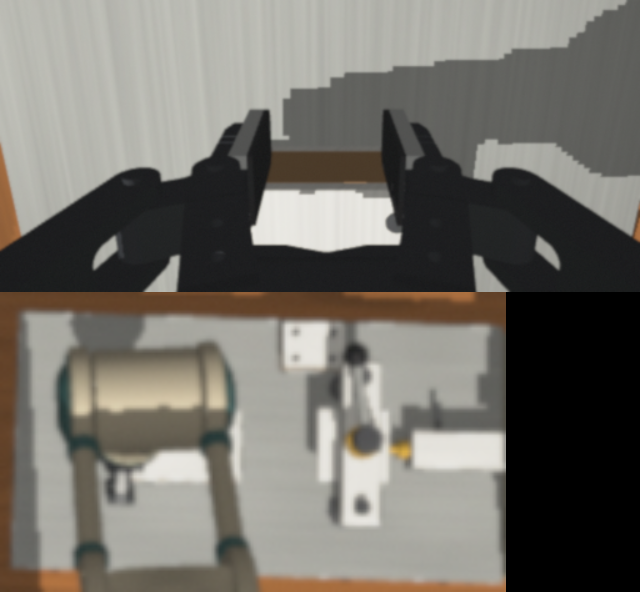

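Both fingers bear on the rear face, which lies parallel to the tool (brown band at row ~165 of the upper picture). The top view shows the mould on the clamp axis and nothing else moved. Pushing on.

Emit:
jog_arm:
  plan:
    - {"dx": -4, "dy": 0, "dz": -0.5, "ax": 0, "ay": 0, "az": 0, "grip": 0.53}
    - {"dx": -5, "dy": 0, "dz": -0.5, "ax": 0, "ay": 0, "az": 0, "grip": 0.53}
    - {"dx": -6, "dy": 0, "dz": -0.5, "ax": 0, "ay": 0, "az": 0, "grip": 0.53}
    - {"dx": -6, "dy": 0, "dz": -0.5, "ax": 0, "ay": 0, "az": 0, "grip": 0.53}
    - {"dx": -6, "dy": 0, "dz": 0, "ax": 0, "ay": 0, "az": 0, "grip": 0.53}
    - {"dx": -6, "dy": 0, "dz": 0, "ax": 0, "ay": 0, "az": 0, "grip": 0.53}
    - {"dx": -6, "dy": 0, "dz": 0, "ax": 0, "ay": 0, "az": 0, "grip": 0.53}
    - {"dx": -6, "dy": 0, "dz": 0, "ax": 0, "ay": 0, "az": 0, "grip": 0.53}
    - {"dx": -6, "dy": 0, "dz": 0, "ax": 0, "ay": 0, "az": 0, "grip": 0.53}
    - {"dx": -6, "dy": 0, "dz": 0, "ax": 0, "ay": 0, "az": 0, "grip": 0.53}
    - {"dx": -6, "dy": 0, "dz": 0, "ax": 0, "ay": 0, "az": 0, "grip": 0.53}
    - {"dx": -6, "dy": 0, "dz": 0, "ax": 0, "ay": 0, "az": 0, "grip": 0.53}
    - {"dx": -6, "dy": 0, "dz": 0, "ax": 0, "ay": 0, "az": 0, "grip": 0.53}
    - {"dx": -6, "dy": 0, "dz": 0, "ax": 0, "ay": 0, "az": 0, "grip": 0.53}
    - {"dx": -6, "dy": 0, "dz": 0, "ax": 0, "ay": 0, "az": 0, "grip": 0.53}
    - {"dx": -6, "dy": 0, "dz": 0, "ax": 0, "ay": 0, "az": 0, "grip": 0.53}
    - {"dx": -6, "dy": 0, "dz": 0, "ax": 0, "ay": 0, "az": 0, "grip": 0.53}
    - {"dx": -5, "dy": 0, "dz": 0, "ax": 0, "ay": 0, "az": 0, "grip": 0.53}
    - {"dx": -4, "dy": 0, "dz": 0, "ax": 0, "ay": 0, "az": 0, "grip": 0.53}
    - {"dx": 0, "dy": 0, "dz": 0, "ax": 0, "ay": 0, "az": 0, "grip": 0.53}

```text
clock: 10.32
position: [0.5504, -0.0131, 0.2258]
ee_rot: [0.0, 0.715, 0.699, -0.0]
contact_force: [-0.2, -0.3, 0.7]
width: 0.04
gripper_force: 0.0
```

```bash
cat > look.py <<'E'
import sys
from rig import sensors, imaging
from h import *
n=sys.argv[1];s=sensors.get_state(); print({k:np.round(s[k],4).tolist() for k in("clock","position","contact_force","width")},tool(s))
d=imaging.get_image("wrist"); np.savez(f"pics/w{n}.npz",**d)
t=imaging.get_image("top"); np.savez(f"pics/t{n}.npz",**t)
cv2.imwrite(f"pics/w{n}.png",np.vstack([cv2.resize(d["image"][150:,:,::-1],(640,292)),cv2.copyMakeBorder(cv2.resize(t["image"][145:240,245:405,::-1],(506,300)),0,0,0,134,0)]))
E
python3 look.py 6
python3 - <<'E'
from h import *
d=np.load("pics/w6.npz")
# rear top edge and visible top side edges between the fingers
im=d["image"]; g=im.min(2).astype(int)
for r in range(258,300,6): print(r,g[r,190:330:4].tolist())
E
```

```text
{'clock': 10.3167, 'position': [0.5504, -0.0131, 0.2258], 'contact_force': [-0.2489, -0.3425, 0.6626], 'width': 0.04} (array([-148.27513009,   -0.41974711]), np.float64(-0.02316375730280452))
258 [74, 82, 82, 75, 26, 25, 26, 170, 173, 176, 163, 161, 99, 99, 100, 98, 98, 97, 99, 98, 97, 97, 96, 96, 97, 99, 95, 98, 97, 39, 24, 24, 48, 83, 82]
264 [83, 83, 82, 34, 27, 24, 25, 96, 98, 100, 96, 98, 99, 100, 100, 97, 98, 96, 99, 98, 96, 97, 96, 97, 97, 99, 96, 98, 98, 35, 26, 26, 28, 79, 82]
270 [83, 83, 66, 28, 24, 25, 28, 57, 62, 61, 62, 61, 62, 60, 62, 61, 61, 62, 62, 61, 60, 61, 61, 61, 61, 62, 60, 62, 61, 28, 25, 24, 26, 38, 82]
276 [103, 107, 42, 28, 26, 29, 23, 41, 42, 42, 41, 42, 42, 41, 42, 41, 43, 42, 42, 42, 42, 43, 43, 42, 42, 42, 41, 42, 43, 32, 23, 26, 26, 35, 105]
282 [31, 107, 49, 29, 25, 24, 26, 41, 41, 42, 42, 41, 42, 40, 42, 42, 42, 42, 42, 42, 42, 43, 42, 42, 42, 42, 41, 41, 41, 28, 25, 25, 25, 37, 106]
288 [30, 30, 33, 30, 24, 26, 31, 42, 42, 42, 42, 42, 43, 42, 43, 42, 42, 43, 42, 42, 43, 43, 43, 42, 42, 41, 43, 41, 42, 39, 27, 25, 26, 35, 30]
294 [29, 29, 33, 32, 25, 26, 67, 72, 73, 72, 72, 72, 73, 73, 71, 73, 72, 72, 73, 73, 73, 72, 72, 71, 73, 71, 73, 72, 73, 72, 28, 25, 29, 36, 27]
```

View pics/w6.png

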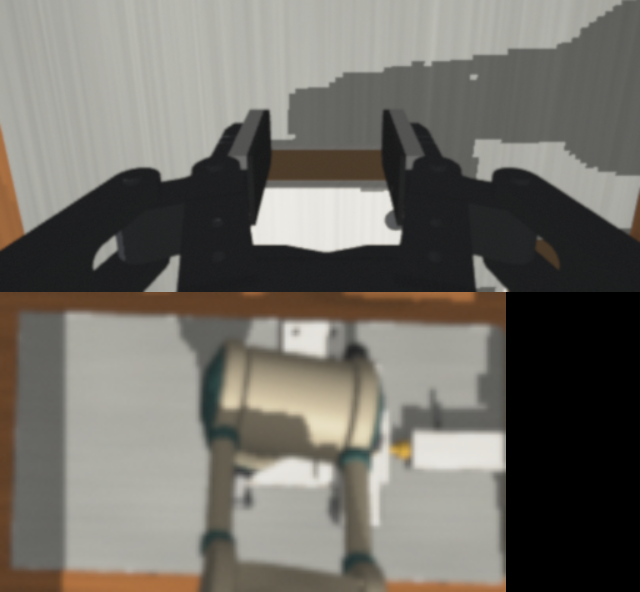

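In the upper view the rear edge is straight and level at row ~187 with the +y rear screw at (393,220). I'll work out the rear edge position, squareness and lateral offset from the edge and that screw.

```bash
cat >> h.py <<'E'
def rear(n):
    d=np.load(f"pics/w{n}.npz");g=d["image"].min(2).astype(float)
    e=[(c,285+cross(g[285:312,c],130)[0]) for c in range(216,304,2) if len(cross(g[285:312,c],130))]
    f=fitline(onz(d,np.array(e),.072)[:,:2]);i=toI(f[0])[0]*1000
    v=f[1]*np.sign(f[1][0]);print("rear top x",i,"yaw",np.degrees(np.arctan2(v[1],v[0])-np.arctan2(_i["ey"][1],_i["ey"][0])),"res",f[2])
    m=(g[310:342,300:328]<140).astype(np.uint8);nn,l,st,ce=cv2.connectedComponentsWithStats(m)
    for k in range(1,nn):
        if st[k,4]>20: print("dark",ce[k]+[300,310],st[k].tolist(),toI(onz(d,ce[k]+[300,310],.072))*1000)
E
python3 - <<'E'
from h import *
rear(6)
# screw offsets in mould from w4 (display 768 scale -> /1.5)
d=np.load("pics/w4.npz");p=toI(onz(d,np.array([[337,369],[429,364],[348,499],[432,495]])/1.5,.072))*1000;print(p, p.mean(0))
E
```

```text
rear top x [-139.201006     -5.81104383] yaw -0.23578968291028427 res 0.00016272436
dark [319.49892009 324.04535637] [8, 0, 20, 32, 463] [[-127.45259603   23.50658016]]
[[-256.06918767  -28.33618787]
 [-259.01973474   23.82539138]
 [-170.37128132  -23.7929256 ]
 [-172.94331057   27.53365824]] [-2.14600879e+02 -1.92515961e-01]
```

The mould is at y ≈ −3.7 mm, yaw ≈ −0.2°, with the rear at x = −139. That is within the flare's reach. A 1.2° turn of the pusher brings the nose to about −1.6 mm.

Emit:
jog_arm:
  plan:
    - {"dx": -2, "dy": 0, "dz": 0, "ax": 0, "ay": 0, "az": 0, "grip": 0.53}
    - {"dx": -4, "dy": 0, "dz": 0, "ax": 0, "ay": 0, "az": -0.05, "grip": 0.53}
    - {"dx": -4, "dy": 0, "dz": 0, "ax": 0, "ay": 0, "az": -0.05, "grip": 0.53}
    - {"dx": -4, "dy": 0, "dz": 0, "ax": 0, "ay": 0, "az": -0.05, "grip": 0.53}
    - {"dx": -4, "dy": 0, "dz": 0, "ax": 0, "ay": 0, "az": -0.05, "grip": 0.53}
    - {"dx": -3, "dy": 0, "dz": 0, "ax": 0, "ay": 0, "az": 0, "grip": 0.53}
    - {"dx": -2, "dy": 0, "dz": 0, "ax": 0, "ay": 0, "az": 0, "grip": 0.53}
    - {"dx": -1, "dy": 0, "dz": 0, "ax": 0, "ay": 0, "az": 0, "grip": 0.53}
    - {"dx": 0, "dy": 0, "dz": 0, "ax": 0, "ay": 0, "az": 0, "grip": 0.53}

```text
clock: 11.17
position: [0.5501, -0.0363, 0.2259]
ee_rot: [0.0, 0.708, 0.706, 0.0]
contact_force: [-0.8, 4.4, 4.0]
width: 0.0399
gripper_force: 2.2
```

```bash
python3 look.py 7; python3 -c "
from h import *
rear(7)"
```

```text
{'clock': 11.1667, 'position': [0.5501, -0.0363, 0.2259], 'contact_force': [-0.7587, 4.3949, 4.0048], 'width': 0.0399} (array([-125.03892139,   -0.16822745]), np.float64(1.1704894031699498))
rear top x [-116.08047778   -5.46000228] yaw 1.3798248708602252 res 0.00011961963
dark [319.40645161 323.92473118] [8, 0, 20, 32, 465] [[-104.89452857   24.24531562]]
```

Emit:
jog_arm:
  plan:
    - {"dx": -1.5, "dy": 0, "dz": 0, "ax": 0, "ay": 0, "az": 0, "grip": 0.53}
    - {"dx": -1.5, "dy": 0, "dz": 0, "ax": 0, "ay": 0, "az": 0, "grip": 0.53}
    - {"dx": -1.5, "dy": 0, "dz": 0, "ax": 0, "ay": 0, "az": 0, "grip": 0.53}
    - {"dx": -1.5, "dy": 0, "dz": 0, "ax": 0, "ay": 0, "az": 0, "grip": 0.53}
    - {"dx": -1.5, "dy": 0, "dz": 0, "ax": 0, "ay": 0, "az": 0, "grip": 0.53}
    - {"dx": -1.5, "dy": 0, "dz": 0, "ax": 0, "ay": 0, "az": 0, "grip": 0.53}
    - {"dx": -1, "dy": 0, "dz": 0, "ax": 0, "ay": 0, "az": 0, "grip": 0.53}
    - {"dx": 0, "dy": 0, "dz": 0, "ax": 0, "ay": 0, "az": 0, "grip": 0.53}

```text
clock: 11.93
position: [0.5501, -0.0459, 0.2259]
ee_rot: [-0.0, 0.708, 0.706, 0.0]
contact_force: [0.3, 4.9, 3.2]
width: 0.0402
gripper_force: 2.7
```

Emit:
jog_arm:
  plan:
    - {"dx": -1, "dy": 0, "dz": 0, "ax": 0, "ay": 0, "az": 0, "grip": 0.53}
    - {"dx": -1, "dy": 0, "dz": 0, "ax": 0, "ay": 0, "az": 0, "grip": 0.53}
    - {"dx": 0, "dy": 0, "dz": 0, "ax": 0, "ay": 0, "az": 0, "grip": 0.53}

```text
clock: 12.18
position: [0.55, -0.0479, 0.2259]
ee_rot: [-0.0, 0.708, 0.706, 0.0]
contact_force: [0.7, 5.5, 4.5]
width: 0.0402
gripper_force: 2.8
```

```bash
python3 look.py 8; python3 -c "
from h import *
rear(8)"
```

```text
{'clock': 12.1833, 'position': [0.55, -0.0479, 0.2259], 'contact_force': [0.6915, 5.4998, 4.514], 'width': 0.0402} (array([-1.13458151e+02,  3.22986578e-02]), np.float64(1.1843312473292205))
rear top x [-104.45050532   -5.29209478] yaw 2.1302555071435982 res 0.0002456069
dark [319.40645161 323.92473118] [8, 0, 20, 32, 465] [[-93.44137107  24.40459962]]
```

Emit:
jog_arm:
  plan:
    - {"dx": -0.5, "dy": 0, "dz": 0, "ax": 0, "ay": 0, "az": 0.1, "grip": 0.53}
    - {"dx": -0.5, "dy": 0, "dz": 0, "ax": 0, "ay": 0, "az": 0.1, "grip": 0.53}
    - {"dx": -1, "dy": 0, "dz": 0, "ax": 0, "ay": 0, "az": 0, "grip": 0.53}
    - {"dx": 0, "dy": 0, "dz": 0, "ax": 0, "ay": 0, "az": 0, "grip": 0.53}

```text
clock: 12.62
position: [0.5504, -0.0501, 0.2258]
ee_rot: [0.001, 0.715, 0.699, 0.001]
contact_force: [2.3, 5.1, 3.1]
width: 0.0404
gripper_force: 2.6
```

```bash
python3 look.py 9; python3 -c "
from h import *
rear(9)"
```

```text
{'clock': 12.6167, 'position': [0.5504, -0.0501, 0.2258], 'contact_force': [2.2622, 5.1209, 3.0557], 'width': 0.0404} (array([-111.21683372,    0.4751427 ]), np.float64(0.004169262171408096))
rear top x [-102.42087776   -3.6528007 ] yaw 0.35395745144576607 res 0.00023697961
dark [319.47402597 323.9004329 ] [8, 0, 20, 32, 462] [[-90.63104597  24.6034636 ]]
```

Near home (rear −102.4, yaw 0.35°) and there is no hard stop in the force yet. I'll continue in 0.5–1 mm steps until it seats.

Emit:
jog_arm:
  plan:
    - {"dx": -0.7, "dy": 0, "dz": 0, "ax": 0, "ay": 0, "az": 0, "grip": 0.53}
    - {"dx": -0.7, "dy": 0, "dz": 0, "ax": 0, "ay": 0, "az": 0, "grip": 0.53}
    - {"dx": 0, "dy": 0, "dz": 0, "ax": 0, "ay": 0, "az": 0, "grip": 0.53}

```text
clock: 12.97
position: [0.5504, -0.0507, 0.2259]
ee_rot: [-0.0, 0.715, 0.699, 0.001]
contact_force: [1.7, 8.3, 3.9]
width: 0.04
gripper_force: 4.4
```

Emit:
jog_arm:
  plan:
    - {"dx": -0.7, "dy": 0, "dz": 0, "ax": 0, "ay": 0, "az": 0, "grip": 0.53}
    - {"dx": -0.5, "dy": 0, "dz": 0, "ax": 0, "ay": 0, "az": 0, "grip": 0.53}
    - {"dx": 0, "dy": 0, "dz": 0, "ax": 0, "ay": 0, "az": 0, "grip": 0.53}

```text
clock: 13.22
position: [0.5504, -0.0511, 0.2259]
ee_rot: [-0.001, 0.715, 0.699, 0.002]
contact_force: [1.2, 11.3, 3.6]
width: 0.0399
gripper_force: 5.9
```

```bash
python3 look.py 10; python3 -c "
from h import *
rear(10)"
```

```text
{'clock': 13.2167, 'position': [0.5504, -0.0511, 0.2259], 'contact_force': [1.1811, 11.3367, 3.6117], 'width': 0.0399} (array([-110.22392734,    0.49200584]), np.float64(-0.05660113034652546))
rear top x [-102.21632549   -0.10303134] yaw -0.11007802352378974 res 0.00016165023
dark [319.51086957 323.87173913] [8, 0, 20, 32, 460] [[-90.23969631  24.62349097]]
```

Seated: the force rises to 11 N with no further travel, the rear is at −102.2 and yaw is ≈ 0°. Next I'll back off, rise, shut the fingers and check.

Emit:
jog_arm:
  plan:
    - {"dx": 1, "dy": 0, "dz": 0, "ax": 0, "ay": 0, "az": 0, "grip": 0.53}
    - {"dx": 2, "dy": 0, "dz": 0, "ax": 0, "ay": 0, "az": 0, "grip": 0.53}
    - {"dx": 6, "dy": 0, "dz": 0, "ax": 0, "ay": 0, "az": 0, "grip": 0.53}
    - {"dx": 15, "dy": 0, "dz": 0, "ax": 0, "ay": 0, "az": 0, "grip": 0.53}
    - {"dx": 16, "dy": 0, "dz": -10, "ax": 0, "ay": 0, "az": 0, "grip": 0.53}
    - {"dx": 0, "dy": 0, "dz": -25, "ax": 0, "ay": 0, "az": 0, "grip": 1}
    - {"dx": 0, "dy": 0, "dz": -30, "ax": 0, "ay": 0, "az": 0, "grip": 1}
    - {"dx": 0, "dy": 0, "dz": -30, "ax": 0, "ay": 0, "az": 0, "grip": 1}
    - {"dx": 0, "dy": 0, "dz": -25, "ax": 0, "ay": 0, "az": 0, "grip": 1}
    - {"dx": 0, "dy": 0, "dz": -10, "ax": 0, "ay": 0, "az": 0, "grip": 1}
    - {"dx": 0, "dy": 0, "dz": 0, "ax": 0, "ay": 0, "az": 0, "grip": 1}
    - {"dx": 0, "dy": 0, "dz": 0, "ax": 0, "ay": 0, "az": 0, "grip": 1}

```text
clock: 14.32
position: [0.5504, -0.013, 0.3549]
ee_rot: [-0.0, 0.715, 0.699, -0.001]
contact_force: [-0.3, -0.2, -0.9]
width: 0.0001
gripper_force: 0.0
```

```bash
python3 look.py 11
python3 - <<'E'
from rig import imaging
from h import *
s=imaging.get_image("scene");np.savez("pics/s11.npz",**s)
t=np.load("pics/t11.npz");d=np.load("pics/w11.npz")
for im,roi,z in((t,(345,150,40,50),.1485),(s,(100,110,80,80),.1485)):
    x,y,w,h=roi;g=(im["image"][y:y+h,x:x+w].max(2)<45).astype(np.uint8);n,l,st,ce=cv2.connectedComponentsWithStats(g)
    for i in range(1,n):
        if st[i,4]>15:
            P=toI(onz(im,ce[i]+[x,y],z))[0]*1000;print("dark",(ce[i]+[x,y]).round(1),st[i,4],P.round(1),"theta",round(.35+np.arctan2(P[0]+30,P[1]),3))
# composite of both for one view
a=cv2.resize(t["image"][150:235,270:400,::-1],(458,300),interpolation=2);b=cv2.resize(d["image"][100:,:,::-1],(512,284))
c=np.zeros((600,800,3),np.uint8);c[:300,:458]=a;c[300:584,:512]=b;e=cv2.resize(s["image"][110:230,80:210,::-1],(325,300),interpolation=2);c[:300,470:795]=e
cv2.imwrite("pics/c11.png",c)
E
```

```text
{'clock': 14.3167, 'position': [0.5504, -0.013, 0.3549], 'contact_force': [-0.2649, -0.1952, -0.8626], 'width': 0.0001} (array([-148.39635203,   -0.42414436]), np.float64(-0.015743469809110906))
dark [170.4 130.5] 572 [-75.1 -71.7] theta -2.23
dark [131.3 170. ] 43 [-41.   79.7] theta 0.213
```

View pics/c11.png

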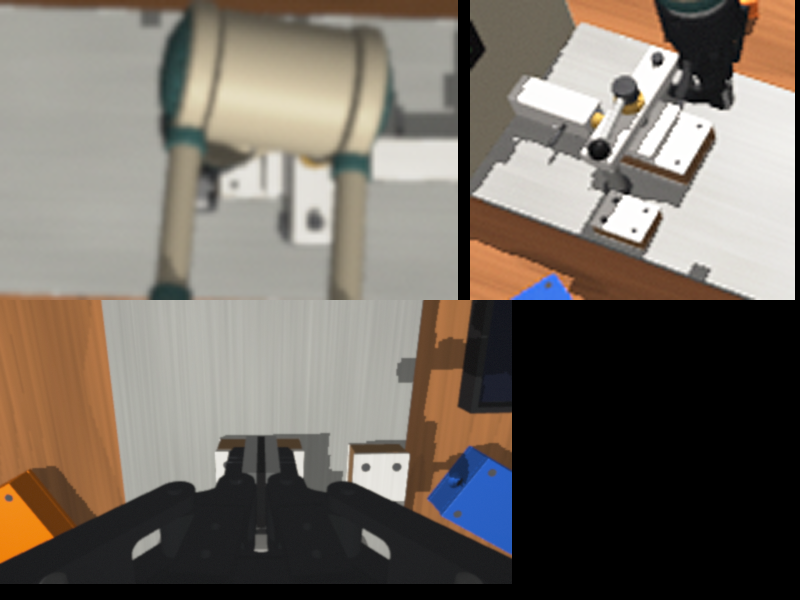

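The views show the mould under the plate with the nozzle engaged. The small mould lies undisturbed at right of the lower view (378,475), and the knob in the scene crop at (598,148) gives θ ≈ 0.2. I'll check the mould numerically and move in behind the knob.

Run:
```python
from h import *
d=np.load("pics/w11.npz");g=d["image"].min(2).astype(float)
L=[];R=[]
for r in range(253,268,2):
    l=cross(g[r,205:228],190);q=cross(g[r,292:312],190)
    if len(l):L.append((205+l[0],r))
    if len(q):R.append((292+q[-1],r))
for q in(L,R): print((toI(onz(d,np.array(q),.072))*1000).round(1).tolist())
```

```text
[[-100.2, -38.9], [-98.5, -38.8], [-96.7, -38.8], [-94.9, -38.8], [-93.2, -38.7], [-91.4, -38.5], [-89.6, -38.4], [-87.8, -38.4]]
[[-100.2, 33.0], [-98.4, 33.0], [-96.6, 32.9], [-94.9, 32.8], [-93.1, 32.7], [-91.3, 32.7], [-89.5, 32.7], [-87.7, 32.8]]
```

Emit:
jog_arm:
  plan:
    - {"dx": -12, "dy": 12.5, "dz": 0, "ax": 0, "ay": 0, "az": 0, "grip": 1}
    - {"dx": -12, "dy": 12.5, "dz": 0, "ax": 0, "ay": 0, "az": 0, "grip": 1}
    - {"dx": -12, "dy": 12.5, "dz": 0, "ax": 0, "ay": 0, "az": 0, "grip": 1}
    - {"dx": -12, "dy": 12.5, "dz": 0, "ax": 0, "ay": 0, "az": 0, "grip": 1}
    - {"dx": -12, "dy": 12.5, "dz": 0, "ax": 0, "ay": 0, "az": 0, "grip": 1}
    - {"dx": -12.5, "dy": 12.2, "dz": 0, "ax": 0, "ay": 0, "az": 0, "grip": 1}
    - {"dx": 0, "dy": 0, "dz": 0, "ax": 0, "ay": 0, "az": -0.66, "grip": 1}
    - {"dx": 0, "dy": 0, "dz": 0, "ax": 0, "ay": 0, "az": -0.67, "grip": 1}
    - {"dx": 0, "dy": 0, "dz": 15, "ax": 0, "ay": 0, "az": 0, "grip": 1}
    - {"dx": 0, "dy": 0, "dz": 15, "ax": 0, "ay": 0, "az": 0, "grip": 1}
    - {"dx": 0, "dy": 0, "dz": 12, "ax": 0, "ay": 0, "az": 0, "grip": 1}
    - {"dx": 0, "dy": 0, "dz": 0, "ax": 0, "ay": 0, "az": 0, "grip": 1}

```text
clock: 15.47
position: [0.6225, -0.0867, 0.309]
ee_rot: [-0.004, 0.665, 0.747, -0.002]
contact_force: [-0.1, 0.6, -0.2]
width: -0.0
gripper_force: 0.0
```

Run:
```python
from rig import sensors
from h import *
s=sensors.get_state(); print({k:np.round(s[k],4).tolist() for k in("clock","position","contact_force","qpos")},tool(s))
```

```text
{'clock': 15.4667, 'position': [0.6225, -0.0867, 0.309], 'contact_force': [-0.1003, 0.5764, -0.2074], 'qpos': [-0.2489, 0.4208, 1.5277, -0.0003, 1.202, -0.3653]} (array([-76.32752332,  73.33897807]), np.float64(7.964560734198555))
```

Emit:
jog_arm:
  plan:
    - {"dx": -4, "dy": 0.5, "dz": -3, "ax": 0, "ay": 0, "az": 0, "grip": 1}
    - {"dx": -4, "dy": 0.5, "dz": 0, "ax": 0, "ay": 0, "az": 0, "grip": 1}
    - {"dx": -4, "dy": 0, "dz": 0, "ax": 0, "ay": 0, "az": 0, "grip": 1}
    - {"dx": -4.2, "dy": 1.1, "dz": 0, "ax": 0, "ay": 0, "az": 0.5, "grip": 1}
    - {"dx": -4.2, "dy": 1.1, "dz": 0, "ax": 0, "ay": 0, "az": 0.5, "grip": 1}
    - {"dx": -4.2, "dy": 1.1, "dz": 0, "ax": 0, "ay": 0, "az": 0.5, "grip": 1}
    - {"dx": -4.2, "dy": 1.1, "dz": 0, "ax": 0, "ay": 0, "az": 0.5, "grip": 1}
    - {"dx": -4.2, "dy": 1.1, "dz": 0, "ax": 0, "ay": 0, "az": 0.5, "grip": 1}
    - {"dx": -4.2, "dy": 1.1, "dz": 0, "ax": 0, "ay": 0, "az": 0.5, "grip": 1}
    - {"dx": -4.2, "dy": 1.1, "dz": 0, "ax": 0, "ay": 0, "az": 0.5, "grip": 1}
    - {"dx": -4.2, "dy": 1.1, "dz": 0, "ax": 0, "ay": 0, "az": 0.5, "grip": 1}

```text
clock: 16.38
position: [0.6336, -0.1325, 0.3177]
ee_rot: [0.001, 0.806, 0.591, 0.002]
contact_force: [1.9, 2.3, -2.1]
width: -0.0003
gripper_force: 1.5
```

```bash
cat > st.py <<'E'
from rig import sensors
from h import *
s=sensors.get_state();p,y=tool(s);a=-np.radians(y);u=np.array([np.sin(a),np.cos(a)]);t=np.array([u[1],-u[0]]);q=p-[-30,0]
print({k:np.round(s[k],4).tolist() for k in("clock","position","contact_force","qpos")},p,y,"radial",q@u,"trail",q@t,"a",a,"F t,u",s["contact_force"][:2]@np.c_[_i["ex"],_i["ey"]]@np.c_[t,u])
E
python3 st.py
```

```text
Traceback (most recent call last):
  File "st.py", line 4, in <module>
    print({k:np.round(s[k],4).tolist() for k in("clock","position","contact_force","qpos")},p,y,"radial",q@u,"trail",q@t,"a",a,"F t,u",s["contact_force"][:2]@np.c_[_i["ex"],_i["ey"]]@np.c_[t,u])
                                                                                                                                                                    ^^
NameError: name '_i' is not defined
```

```bash
sed -i 's/^from h import \*/from h import *\nfrom h import _i/' st.py; python3 st.py
```

```text
{'clock': 16.3833, 'position': [0.6336, -0.1325, 0.3177], 'contact_force': [1.8871, 2.3491, -2.1343], 'qpos': [-0.3143, 0.4373, 1.4765, 0.0024, 1.2247, -0.0098]} [-30.75313659  85.45020836] -16.200496017192442 radial 81.84696446807027 trail -24.56378901685389 a 0.282751995956236 F t,u [-2.80758999  1.0938697 ]
```

Emit:
jog_arm:
  plan:
    - {"dx": -4.2, "dy": 1.0, "dz": 1, "ax": 0, "ay": 0, "az": 0.5, "grip": 1}
    - {"dx": -4.2, "dy": 1.0, "dz": 1, "ax": 0, "ay": 0, "az": 0.5, "grip": 1}
    - {"dx": -4.2, "dy": 1.0, "dz": 1, "ax": 0, "ay": 0, "az": 0.5, "grip": 1}
    - {"dx": -4.2, "dy": 1.0, "dz": 1, "ax": 0, "ay": 0, "az": 0.5, "grip": 1}
    - {"dx": -4.2, "dy": 1.0, "dz": 0, "ax": 0, "ay": 0, "az": 0.5, "grip": 1}
    - {"dx": -4.2, "dy": 1.0, "dz": 0, "ax": 0, "ay": 0, "az": 0.5, "grip": 1}
    - {"dx": -4.2, "dy": 1.0, "dz": 0, "ax": 0, "ay": 0, "az": 0.5, "grip": 1}
    - {"dx": -4.2, "dy": 1.0, "dz": 0, "ax": 0, "ay": 0, "az": 0.5, "grip": 1}
    - {"dx": -4.2, "dy": 1.0, "dz": 0, "ax": 0, "ay": 0, "az": 0.5, "grip": 1}
    - {"dx": -4.2, "dy": 1.0, "dz": 0, "ax": 0, "ay": 0, "az": 0.5, "grip": 1}
    - {"dx": -4.2, "dy": 1.0, "dz": 0, "ax": 0, "ay": 0, "az": 0.5, "grip": 1}
    - {"dx": -4.2, "dy": 1.0, "dz": 0, "ax": 0, "ay": 0, "az": 0.5, "grip": 1}

```text
clock: 17.38
position: [0.6167, -0.1811, 0.3144]
ee_rot: [0.002, 0.95, 0.313, 0.003]
contact_force: [4.6, -0.8, -0.6]
width: 0.0002
gripper_force: 1.9
```

```bash
python3 st.py
```

```text
{'clock': 17.3833, 'position': [0.6167, -0.1811, 0.3144], 'contact_force': [4.5831, -0.7678, -0.6251], 'qpos': [-0.3943, 0.432, 1.4941, 0.0014, 1.2077, 0.5388]} [18.25815309 69.64866992] -52.19991640225328 radial 80.81961975994857 trail -25.4553652987244 a 0.9110604104851125 F t,u [-3.22681179  3.34396008]
```

Emit:
jog_arm:
  plan:
    - {"dx": -4.2, "dy": 0.8, "dz": 0, "ax": 0, "ay": 0, "az": 0.5, "grip": 1}
    - {"dx": -4.2, "dy": 0.8, "dz": 0, "ax": 0, "ay": 0, "az": 0.5, "grip": 1}
    - {"dx": -2.1, "dy": 0.4, "dz": 0, "ax": 0, "ay": 0, "az": 0.25, "grip": 1}
    - {"dx": 0, "dy": 0, "dz": 0, "ax": 0, "ay": 0, "az": 0, "grip": 1}

```text
clock: 17.72
position: [0.6085, -0.1889, 0.3143]
ee_rot: [0.002, 0.968, 0.251, 0.002]
contact_force: [3.4, 0.0, 1.5]
width: 0.0002
gripper_force: 1.7
```

Emit:
jog_arm:
  plan:
    - {"dx": -1, "dy": 0, "dz": 0, "ax": 0, "ay": 0, "az": 0, "grip": 1}
    - {"dx": -1, "dy": 0, "dz": 0, "ax": 0, "ay": 0, "az": 0, "grip": 1}
    - {"dx": 0, "dy": 0, "dz": 0, "ax": 0, "ay": 0, "az": 0, "grip": 1}

```text
clock: 17.97
position: [0.6058, -0.1888, 0.3133]
ee_rot: [0.0, 0.968, 0.252, 0.001]
contact_force: [4.8, 0.7, 3.0]
width: 0.0001
gripper_force: 1.7
```

```bash
python3 st.py
```

```text
{'clock': 17.9667, 'position': [0.6058, -0.1888, 0.3133], 'contact_force': [4.7866, 0.709, 3.0146], 'qpos': [-0.4117, 0.4232, 1.5121, 0.0003, 1.2051, 0.6491]} [26.11943836 58.97398708] -59.49573085369258 radial 78.28736909495434 trail -22.32510592025357 a 1.0383963942773122 F t,u [-4.52373508  1.71751471]
```

Emit:
jog_arm:
  plan:
    - {"dx": -1, "dy": 0, "dz": 0, "ax": 0, "ay": 0, "az": 0, "grip": 1}
    - {"dx": -1, "dy": 0, "dz": 0, "ax": 0, "ay": 0, "az": 0, "grip": 1}
    - {"dx": 0, "dy": 0, "dz": 0, "ax": 0, "ay": 0, "az": 0, "grip": 1}

```text
clock: 18.22
position: [0.6043, -0.1895, 0.313]
ee_rot: [-0.0, 0.968, 0.252, 0.001]
contact_force: [5.5, 1.5, 2.3]
width: -0.0002
gripper_force: 2.6
```

Emit:
jog_arm:
  plan:
    - {"dx": -1, "dy": 0, "dz": 0, "ax": 0, "ay": 0, "az": 0, "grip": 1}
    - {"dx": -1, "dy": 0, "dz": 0, "ax": 0, "ay": 0, "az": 0, "grip": 1}
    - {"dx": 0, "dy": 0, "dz": 0, "ax": 0, "ay": 0, "az": 0, "grip": 1}

```text
clock: 18.47
position: [0.6036, -0.1898, 0.3131]
ee_rot: [-0.0, 0.968, 0.252, 0.003]
contact_force: [9.2, 3.1, 0.8]
width: -0.0001
gripper_force: 4.5
```

```bash
python3 st.py
```

```text
{'clock': 18.4667, 'position': [0.6036, -0.1898, 0.3131], 'contact_force': [9.166, 3.1129, 0.7699], 'qpos': [-0.4159, 0.4199, 1.5182, 0.0043, 1.1995, 0.6443]} [27.23951175 56.72771785] -59.54066798549482 radial 78.09663281580204 trail -19.882445041972332 a 1.039180695183664 F t,u [-9.52071189  1.74954467]
```

The force climbs to 9.5 N with little travel, so the handle is on its stop. Backing off to check.

Emit:
jog_arm:
  plan:
    - {"dx": 3, "dy": 0, "dz": 0, "ax": 0, "ay": 0, "az": 0, "grip": 1}
    - {"dx": 10, "dy": 0, "dz": 0, "ax": 0, "ay": 0, "az": 0, "grip": 1}
    - {"dx": 15, "dy": 0, "dz": -10, "ax": 0, "ay": 0, "az": 0, "grip": 1}
    - {"dx": 10, "dy": 0, "dz": -30, "ax": 0, "ay": 0, "az": 0, "grip": 1}
    - {"dx": 10, "dy": 0, "dz": -30, "ax": 0, "ay": 0, "az": 0, "grip": 1}
    - {"dx": 30, "dy": -25, "dz": -10, "ax": 0, "ay": 0, "az": 0, "grip": 1}
    - {"dx": 30, "dy": -25, "dz": 0, "ax": 0, "ay": 0, "az": -1, "grip": 1}
    - {"dx": 30, "dy": -25, "dz": 0, "ax": 0, "ay": 0, "az": -1, "grip": 1}
    - {"dx": 30, "dy": 0, "dz": 0, "ax": 0, "ay": 0, "az": -1, "grip": 1}
    - {"dx": 30, "dy": 0, "dz": 0, "ax": 0, "ay": 0, "az": -1, "grip": 1}
    - {"dx": 30, "dy": 0, "dz": 0, "ax": 0, "ay": 0, "az": -1, "grip": 1}
    - {"dx": 20, "dy": 0, "dz": 0, "ax": 0, "ay": 0, "az": -1, "grip": 1}
    - {"dx": 0, "dy": 0, "dz": 0, "ax": 0, "ay": 0, "az": -1, "grip": 1}
    - {"dx": 0, "dy": 0, "dz": 0, "ax": 0, "ay": 0, "az": -1, "grip": 1}
    - {"dx": 0, "dy": 0, "dz": 0, "ax": 0, "ay": 0, "az": -1, "grip": 1}
    - {"dx": 0, "dy": 0, "dz": 0, "ax": 0, "ay": 0, "az": -0.9, "grip": 1}
    - {"dx": 0, "dy": 0, "dz": 0, "ax": 0, "ay": 0, "az": 0, "grip": 1}

```text
clock: 19.88
position: [0.7527, 0.0266, 0.391]
ee_rot: [-0.002, 0.715, 0.699, -0.002]
contact_force: [-0.8, -0.6, 0.0]
width: -0.0002
gripper_force: 0.0
```

```bash
python3 st.py
python3 - <<'E'
from rig import imaging
from h import *
t,s,d=[imaging.get_image(n) for n in("top","scene","wrist")];np.savez("pics/w20.npz",**d);np.savez("pics/s20.npz",**s);np.savez("pics/t20.npz",**t)
for n,im,roi in(("top",t,(345,150,60,60)),("scene",s,(70,100,110,90))):
    x,y,w,h=roi;g=(im["image"][y:y+h,x:x+w].max(2)<45).astype(np.uint8);k,l,st,ce=cv2.connectedComponentsWithStats(g)
    for i in range(1,k):
        if 15<st[i,4]<300:
            P=toI(onz(im,ce[i]+[x,y],.1485))[0]*1000;print(n,"dark",(ce[i]+[x,y]).round(1),st[i,4],P.round(1),"r",np.hypot(P[0]+30,P[1]),"theta",round(.35+np.arctan2(P[0]+30,P[1]),3))
# expected pixel rows/edges of mould rear top in each view
for n,im in(("top",t),("scene",s),("wrist",d)):
    W=lambda x,y,z:np.r_[_i["O"]+x*_i["ex"]+y*_i["ey"],z]
    print(n,proj(im,[W(-.102,-.038,.072),W(-.102,.034,.072),W(-.07,-.038,.072),W(-.07,.034,.072)]).round(1).tolist()) if 0 else None
E
```

```text
{'clock': 19.8833, 'position': [0.7527, 0.0266, 0.391], 'contact_force': [-0.7568, -0.6053, 0.01], 'qpos': [-0.0567, 0.5607, 1.0761, -0.0009, 1.5104, -0.0338]} [-192.4949834   200.97654009] -0.019490041942914912 radial 200.92125329652998 trail -162.56333926414982 a 0.00034016540325565794 F t,u [ 0.62239001 -0.74282083]
scene dark [142.4 104.9] 26 [  39.9 -123.5] r 141.9162702320889 theta 2.977
scene dark [145.3 132.9] 55 [-15.9 -39.3] r 41.754966240166794 theta 3.147
scene dark [ 72.9 127.7] 21 [175.9  17.8] r 206.67337265559613 theta 1.835
scene dark [ 77.1 136.5] 127 [148.4  39. ] r 182.58931855861866 theta 1.705
scene dark [136.5 162.4] 42 [-41.7  54.1] r 55.32065669816097 theta 0.138
```

Run:
```python
from h import *
from h import _i
W=lambda x,y,z:np.r_[_i["O"]+x*_i["ex"]+y*_i["ey"],z]
for n in("s20","t20"):
    im=np.load(f"pics/{n}.npz");g=im["image"].max(2)
    for th in(1.1,1.25,1.4):
        a=th-.35;print(n,th,proj(im,W(-.03+.08*np.sin(a),.08*np.cos(a),.1485)).round(1))
    u,v=proj(im,W(.0394,.0398,.1485))[0].round().astype(int)
    x,y=u-22,v-18;m=(g[y:y+36,x:x+44]<70).astype(np.uint8);k,l,st,ce=cv2.connectedComponentsWithStats(m)
    for i in range(1,k):
        if st[i,4]>8:
            P=toI(onz(im,ce[i]+[x,y],.1485))[0]*1000;print("  ",(ce[i]+[x,y]).round(1),st[i].tolist(),P.round(1),"r",np.hypot(P[0]+30,P[1]).round(1),"th",round(.35+np.arctan2(P[0]+30,P[1]),3))
# mould from wrist: rear & edges
d=np.load("pics/w20.npz");p=proj(d,[W(-.102,-.039,.072),W(-.102,.033,.072),W(-.08,.033,.072)]);print("wrist px",p.round(1).tolist())
s=np.load("pics/s20.npz");p=proj(s,[W(-.102,-.039,.072),W(-.102,.033,.072),W(-.07,-.039,.072),W(-.07,.033,.072)]);print("scene px",p.round(1).tolist())
g=s["image"].min(2).astype(float)
# rear edge: sample along injector x lines, find last bright->dark crossing
for y in(-.02,0,.02):
    xs=np.arange(-.125,-.075,.0005);q=proj(s,[W(x,y,.072) for x in xs]).astype(np.float32)
    v=cv2.remap(g.astype(np.float32),q[:,:1],q[:,1:],1).ravel();c=cross(v,180);print(y,(xs[0]+c*.0005).round(4),v[::10].round())
for x in(-.095,-.085):
    ys=np.arange(-.055,.055,.0005);q=proj(s,[W(x,y,.072) for y in ys]).astype(np.float32)
    v=cv2.remap(g.astype(np.float32),q[:,:1],q[:,1:],1).ravel();c=cross(v,180);print(x,(ys[0]+c*.0005).round(4))
```

```text
s20 1.1 [[113.4 156. ]]
s20 1.25 [[112.5 152.5]]
s20 1.4 [[112.2 148.9]]
   [131.8 134.6] [40, 0, 4, 10, 30] [ 14.9 -20.8] r 49.5 th 2.355
   [131.7 161.3] [39, 27, 5, 9, 30] [-28.5  55.7] r 55.7 th 0.377
t20 1.1 [[379.1 172.7]]
t20 1.25 [[381.8 175.8]]
t20 1.4 [[384.1 179.2]]
   [384.7 178.9] [20, 15, 6, 8, 36] [41.1 40.6] r 81.9 th 1.402
wrist px [[9.1, 278.4], [85.0, 278.1], [88.3, 298.7]]
scene px [[178.0, 158.9], [166.0, 179.1], [167.8, 155.4], [155.6, 175.4]]
-0.02 [-0.1116 -0.0992] [231. 231. 232. 109.  32. 144. 255. 255. 255. 254.]
0 [-0.1128 -0.0991] [228. 228. 219.  90.  32. 131. 255. 254. 254. 254.]
0.02 [-0.1145 -0.099  -0.0946] [227. 229. 193.  67.  35. 134. 199.  48.  92.  76.]
-0.095 [0.0207]
-0.085 [-0.0304 -0.0268  0.018 ]
```

The handle reads 1.40 rad. One last comparison of the mould before and after clamping.

Run:
```python
from h import *
from h import _i
W=lambda x,y,z:np.r_[_i["O"]+x*_i["ex"]+y*_i["ey"],z]
def prof(d,pts,th):
    q=proj(d,pts).astype(np.float32);v=cv2.remap(d["image"].min(2).astype(np.float32),q[:,:1],q[:,1:],1).ravel();return cross(v,th)
xs=np.arange(-.125,-.085,.0005);ys=np.arange(-.06,.06,.0005)
for n,th in(("s11",180),("s20",180),("w20",150),("w11",150)):
    d=dict(np.load(f"pics/{n}.npz"))
    print(n,[(y,(xs[0]+prof(d,[W(x,y,.072) for x in xs],th)*.0005).round(4).tolist()) for y in(-.03,-.015,0,.015,.025)],[(x,(ys[0]+prof(d,[W(x,y,.072) for y in ys],th)*.0005).round(4).tolist()) for x in(-.098,-.09)])
```

```text
s11 [(-0.03, [-0.1055, -0.0987, -0.0891]), (-0.015, [-0.1138, -0.0992]), (0, [-0.1131, -0.099]), (0.015, [-0.1141, -0.0992]), (0.025, [-0.1135, -0.099, -0.0885])] [(-0.098, [-0.0562, 0.0341]), (-0.09, [-0.0566, 0.0347])]
s20 [(-0.03, [-0.1052, -0.0988, -0.0889]), (-0.015, [-0.1136, -0.0993]), (0, [-0.1128, -0.0991]), (0.015, [-0.1139, -0.0994]), (0.025, [-0.1132])] [(-0.098, [0.0217]), (-0.09, [0.0177])]
w20 [(-0.03, [-0.1065, -0.1033, -0.092, -0.0881]), (-0.015, [-0.1165, -0.1033]), (0, [-0.1187, -0.1033]), (0.015, [-0.1185, -0.1033]), (0.025, [-0.1186, -0.1035, -0.0929, -0.0877])] [(-0.098, [-0.0488, 0.0347]), (-0.09, [-0.0504, -0.0309, -0.0253, 0.0209, 0.0266, 0.0348])]
w11 [(-0.03, [-0.1162, -0.1021, -0.0931]), (-0.015, [-0.1166]), (0, [-0.1165]), (0.015, [-0.1175]), (0.025, [-0.1176, -0.1011, -0.1008])] [(-0.098, [-0.0281, 0.0256, 0.0336, 0.0553]), (-0.09, [-0.032, 0.0275, 0.0334, 0.0555])]
```

```bash
python3 -c "
from rig import manip
print(manip.sign_off())"
```

```text
the job is handed in; nothing more can be done
None
```

The job is handed in: the mould is seated square on the nozzle (about 1 mm in x and 1–3 mm sideways by the cameras), the clamp handle is at its stop (1.40 rad), and the arm is clear; the sign-off returned no verdict, and the plate's bearing force was not measured directly.

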